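# Turn the tasting flight round for the guests

### The job

Move the four coffee sample canisters from the dark stock rack into the white tasting rack, one in each bay, in the reverse order: looking from the robot's side at both racks, the canister that now stands leftmost in the stock rack must end up rightmost in the tasting rack, and so on, so that the guests across the counter read the row as the barista did. Stand each canister upright on the floor of its bay and let go of it; set them down rather than drop them, and do not let any fall over.

Things in the scene. Friction and masses are not known exactly. Their poses are not given: they have to be found in the camera images.
- canister_red: loose coffee sample canister: steel cylinder, 44 mm diameter, 105 mm tall, about 0.16 kg, with a red lid (top 23 mm) and a red band. Origin: centre of its underside, z up along the canister. Starts standing in a bay of the dark stock rack, behind the tile of its own colour. Neighbours stand 16 to 36 mm apart: close the fingers across the row.
- canister_yellow: loose coffee sample canister: steel cylinder, 44 mm diameter, 105 mm tall, about 0.16 kg, with a yellow lid (top 23 mm) and a yellow band. Origin: centre of its underside, z up along the canister. Starts standing in a bay of the dark stock rack, behind the tile of its own colour. Neighbours stand 16 to 36 mm apart: close the fingers across the row.
- canister_blue: loose coffee sample canister: steel cylinder, 44 mm diameter, 105 mm tall, about 0.16 kg, with a blue lid (top 23 mm) and a blue band. Origin: centre of its underside, z up along the canister. Starts standing in a bay of the dark stock rack, behind the tile of its own colour. Neighbours stand 16 to 36 mm apart: close the fingers across the row.
- canister_green: loose coffee sample canister: steel cylinder, 44 mm diameter, 105 mm tall, about 0.16 kg, with a green lid (top 23 mm) and a green band. Origin: centre of its underside, z up along the canister. Starts standing in a bay of the dark stock rack, behind the tile of its own colour. Neighbours stand 16 to 36 mm apart: close the fingers across the row.
- tile_red: fixed flat red tile, 28 x 46 x 6 mm, on the ledge of the dark stock rack; it marks the bay where the red canister stood at the start and never moves. Origin: centre of its underside; the centre of its bay lies at x = -57 mm, y = 0 in the tile's frame.
- tile_yellow: fixed flat yellow tile, 28 x 46 x 6 mm, on the ledge of the dark stock rack; it marks the bay where the yellow canister stood at the start and never moves. Origin: centre of its underside; the centre of its bay lies at x = -57 mm, y = 0 in the tile's frame.
- tile_blue: fixed flat blue tile, 28 x 46 x 6 mm, on the ledge of the dark stock rack; it marks the bay where the blue canister stood at the start and never moves. Origin: centre of its underside; the centre of its bay lies at x = -57 mm, y = 0 in the tile's frame.
- tile_green: fixed flat green tile, 28 x 46 x 6 mm, on the ledge of the dark stock rack; it marks the bay where the green canister stood at the start and never moves. Origin: centre of its underside; the centre of its bay lies at x = -57 mm, y = 0 in the tile's frame.
- stock_rack: dark brown stock rack, fixed, 288 mm long: four 62 x 62 mm open bays in a row along y, centres at x = 0, y = -105, -35, +35, +105 mm, floor 12 mm and 8 mm thick rims 22 mm above the table. Origin: centre under the bays, at table height. x, y within 0.3 rad of world x (away from robot), y (robot's left). A 36 mm ledge, 12 mm high, along its +x side holds the tiles.
- tasting_rack: white tasting rack, fixed, 288 x 78 mm, empty at first: four 62 x 62 mm open bays in a row along y, centres at x = 0, y = -105, -35, +35, +105 mm, floor 12 mm and 8 mm thick rims 22 mm above the table. Origin: centre under the bays, at table height. x, y within 0.3 rad of world x (away from robot), y (robot's left). Cups and a pitcher up to 90 mm tall stand along both racks.
Not all that is in view belongs to the job. What is shaped like the canister_green but orange is not meant.

How it is judged (in metres and radians):
At the end, for the whole second after the job is handed in: Each canister stands released and at rest in the tasting rack, in the mirror of its old place (stock bay at y to tasting bay at -y): within 13 mm of the bay's centre along and across the rack, underside within 4 mm of the bay's floor, tilted less than 0.1 rad (((y of tile_red in the frame of stock_rack between -0.135 and -0.075 m and y of canister_red in the frame of tasting_rack between 0.092 and 0.118 m) or (y of tile_red in the frame of stock_rack between -0.065 and -0.005 m and y of canister_red in the frame of tasting_rack between 0.022 and 0.048 m) or (y of tile_red in the frame of stock_rack between 0.005 and 0.065 m and y of canister_red in the frame of tasting_rack between -0.048 and -0.022 m) or (y of tile_red in the frame of stock_rack between 0.075 and 0.135 m and y of canister_red in the frame of tasting_rack between -0.118 and -0.092 m)) and x of canister_red in the frame of tasting_rack between -0.013 and 0.013 m and z of canister_red in the frame of tasting_rack between 0.008 and 0.016 m and angle between each of canister_red, canister_yellow, canister_blue, canister_green's own z axis and vertical below 0.1 rad and linear speed of each of canister_red, canister_yellow, canister_blue, canister_green below 0.02 m/s and contact force between each of canister_red, canister_yellow, canister_blue, canister_green and the fingers below 0.05 N and ((y of tile_yellow in the frame of stock_rack between -0.135 and -0.075 m and y of canister_yellow in the frame of tasting_rack between 0.092 and 0.118 m) or (y of tile_yellow in the frame of stock_rack between -0.065 and -0.005 m and y of canister_yellow in the frame of tasting_rack between 0.022 and 0.048 m) or (y of tile_yellow in the frame of stock_rack between 0.005 and 0.065 m and y of canister_yellow in the frame of tasting_rack between -0.048 and -0.022 m) or (y of tile_yellow in the frame of stock_rack between 0.075 and 0.135 m and y of canister_yellow in the frame of tasting_rack between -0.118 and -0.092 m)) and x of canister_yellow in the frame of tasting_rack between -0.013 and 0.013 m and z of canister_yellow in the frame of tasting_rack between 0.008 and 0.016 m and ((y of tile_blue in the frame of stock_rack between -0.135 and -0.075 m and y of canister_blue in the frame of tasting_rack between 0.092 and 0.118 m) or (y of tile_blue in the frame of stock_rack between -0.065 and -0.005 m and y of canister_blue in the frame of tasting_rack between 0.022 and 0.048 m) or (y of tile_blue in the frame of stock_rack between 0.005 and 0.065 m and y of canister_blue in the frame of tasting_rack between -0.048 and -0.022 m) or (y of tile_blue in the frame of stock_rack between 0.075 and 0.135 m and y of canister_blue in the frame of tasting_rack between -0.118 and -0.092 m)) and x of canister_blue in the frame of tasting_rack between -0.013 and 0.013 m and z of canister_blue in the frame of tasting_rack between 0.008 and 0.016 m and ((y of tile_green in the frame of stock_rack between -0.135 and -0.075 m and y of canister_green in the frame of tasting_rack between 0.092 and 0.118 m) or (y of tile_green in the frame of stock_rack between -0.065 and -0.005 m and y of canister_green in the frame of tasting_rack between 0.022 and 0.048 m) or (y of tile_green in the frame of stock_rack between 0.005 and 0.065 m and y of canister_green in the frame of tasting_rack between -0.048 and -0.022 m) or (y of tile_green in the frame of stock_rack between 0.075 and 0.135 m and y of canister_green in the frame of tasting_rack between -0.118 and -0.092 m)) and x of canister_green in the frame of tasting_rack between -0.013 and 0.013 m and z of canister_green in the frame of tasting_rack between 0.008 and 0.016 m); the robot touches nothing.
It fails at once if a canister is tipped over (tilted more than 0.8 rad) (angle between any of canister_red, canister_yellow, canister_blue, canister_green's own z axis and vertical above 0.8 rad).
It fails at once if a canister is dropped or thrown (faster than 0.55 m/s, as after a fall of 15 mm, while no finger touches it) ((linear speed of canister_red above 0.55 m/s and contact force between canister_red and the fingers below 0.05 N) or (linear speed of canister_yellow above 0.55 m/s and contact force between canister_yellow and the fingers below 0.05 N) or (linear speed of canister_blue above 0.55 m/s and contact force between canister_blue and the fingers below 0.05 N) or (linear speed of canister_green above 0.55 m/s and contact force between canister_green and the fingers below 0.05 N)).
It also fails if it takes over 120 s, if anything falls off the work surface, if the arm or the gripper's body presses on something with over 40 N, if the wrist force passes 120 N, or if a joint passes its speed limit or range.

### The arm

A 6-joint arm with a two-finger parallel gripper is mounted at the origin on the work surface. World frame = base frame: x ahead of the robot, y to its left, z up, the work surface at z = 0. Lengths are in mm, angles in rad, forces in N, time in s.
With the tool pointing down it reaches from about 250 to 775 mm from the base axis. Payload 4 kg.
Tool frame: the origin (TCP) lies at the very end of the fingers, on their centre line; the grasp point (between the pads) lies 19 mm behind it; x points along the fingers, y is the direction in which the jaws open and shut, and the axes are right-handed (so a half turn about x gives the same grasp; the last joint's range is limited). The gripper opens to 94 mm and grips with 3 to 60 N. Pads are 16 mm wide; open, the fingers measure 119 mm over their backs; the gripper's body (75 mm by 177 mm) begins 78 mm behind the grasp point.
Start: joints at [1.122, 0.087, 1.371, -0, 1.684, -0.103], TCP at [186.433, 517.458, 205.506] pointing down, gripper open.
Joint ranges: [-3.1, 3.1], [-0.76, 2.03], [0.27, 2.55], [-1.08, 4.22], [0.17, 2.65], [-2.57, 2.57]. Speed limits (rad/s): [2.79, 2.79, 3.14, 3.14, 3.14, 3.14].

### API

Orientations are given as a unit quaternion [x, y, z, w].
In Python, from workcell import manip gives the robot as it stands.
- The arm moves only by the tool carry_out, never from a script. Its argument "series" is a list of rows, each an object with "turn": the turn, a rotation vector about the tool's x, y, z normalised to -1 to 1, where 1 is 180 degrees, a list of three; "xyz": the shift along the tool's x, y, z normalised to -1 to 1, where 1 is 250 mm, a list of three; "hand": the opening, from -1 (shut) to 1 (fully open). In form: [{"turn": [ax, ay, az], "xyz": [tx, ty, tz], "hand": hand}, ...]. A call has 1 to 8 rows; each row shifts and turns the commanded pose from where the row before left it, along the tool's axes as they then stand; what a row does not reach is not made up. A row lasts 1/10 s, in which the tool goes at most 50 mm and 8.59 degrees, less where a joint would pass 70% of its speed; a pose out of reach is approached as far as the arm can. A call with a number of a shift or a turn outside -1 to 1 is refused whole. A call with a gripper value outside its range is refused whole. The fingers move at their own pace and stop on an object; "squeeze" is the grip in N (left out, the last holds). Time passes only in rows, so rows that do not move let the fingers close. It gives the time, the measured TCP pose, the force and the opening at its end, in the units of the state.
- manip.sense(): the state, without advancing time (a new reading comes with each control period).
- manip.get_image(name): name is "side" or "top" or "wrist"; returns the picture (420x560x3 uint8, red, green, blue); there is no depth.
- manip.calibration(name): a dict with "fx", "fy", "cx", "cy" (pixels), "distortion" ([k1, k2, p1, p2, k3] as OpenCV has them; the pictures are not rectified), "rvec" (rotation vector, rad) and "tvec" (3), from world to camera coordinates, as OpenCV has them. Camera axes: x right, y down, z forward; pixel columns grow to the right and rows downward; lengths in mm; the calibration is good to about 2 mm. A picture is of the moment at which its call begins: read the wrist's pose just before it. calibration takes no time and is no camera call; for the wrist camera it gives the pose at the moment of the call.
- manip.sign_off(): hands the job in, once; it reports no verdict.
Trained networks look in the newest picture that a camera, given by its name, has taken for a name from the list of things; names that differ only in an ending like _2 or _b are one class to them, and where a whole thing is asked for, a point or a joint stands for the part that bears it (a point fixed in the world has none). Each returns a list of dicts, best first, with "score" (0 to 1); they miss things now and then, are a little off and sometimes report something else, mostly with a low value. They report only what shows in the picture. A call takes as long as a camera call. They do not tell look-alikes from the thing itself.
- manip.search_frame(camera, target): "uv" ([column, row] in pixels, amid what is visible of it).
The state is a dict: "t": time; "joint_pos": joint angles; "qvel": joint speeds; "joint_efforts": joint torques, N m; "tool_pos": TCP position; "ee_rot": TCP orientation; "contact_force": force on the tool from outside, world axes, zero at the start; "wrist_torque": the same for the moment, N m; "finger_gap": finger opening in mm.
Only numpy, scipy, OpenCV 4.12 (cv2) and the standard library are available. Lean on these libraries where they do the work, as an engineer would, in place of code of your own. Each camera call takes 0.05 s, during which the arm holds its last target.

## Working session

There is one attempt and no reset: what is moved stays moved. The work goes in short steps, Python scripts to look and compute and a tool call to move; the robot and the scene stay as the last step left them, time stands still between calls to the robot, and variables do not carry over. Pictures are saved under pics/ and viewed, and the job is handed in when it is done.

Besides the shell and the picture viewer there is one more tool, called as a command line: name --argument value ..., lists and objects as JSON in quotes. carry_out: Moves the arm, as the interface text tells. Scaled input: -1 to 1 covers 250 mm each way for a shift and 180 degrees each way for a turn. Its arguments: {"type":"object","properties":{"series":{"type":"array"},"squeeze":{"type":"number"}},"required":["series"]}

```bash
ls; mkdir -p pics
python3 - <<'E'
from workcell import manip
import cv2
print(manip.sense())
for n in ["side","top","wrist"]:
    im=manip.get_image(n); cv2.imwrite(f"pics/{n}0.png",cv2.cvtColor(im,cv2.COLOR_RGB2BGR))
    print(n,manip.calibration(n))
E
```

```text
pics
{'t': 0.0, 'joint_pos': array([ 1.12190153e+00,  8.79206755e-02,  1.37220405e+00, -1.68862156e-05,
        1.68360975e+00, -1.03099455e-01]), 'qvel': array([ 0.00038744,  0.00018424, -0.00032049, -0.00029309, -0.00021032,
        0.00038988]), 'joint_efforts': array([-9.06901078e-04, -3.40191114e+01, -3.02424932e+01,  7.17733777e-02,
        3.32666491e-02, -1.55060884e-04]), 'tool_pos': array([186.19428101, 516.9518105 , 204.34841253]), 'ee_rot': array([ 0.12091929,  0.69676423, -0.1223797 ,  0.69636294]), 'contact_force': array([-0.29249769,  0.65007706,  0.41659143]), 'wrist_torque': array([ 0.0137854 , -0.0329065 ,  0.01918823]), 'finger_gap': 94.03463978032904}
side {'fx': 491.40465967652625, 'fy': 491.40465967652625, 'cx': 280.5438805124709, 'cy': 205.3797168035176, 'distortion': array([-0.08018279,  0.        ,  0.        ,  0.        ,  0.        ]), 'rvec': array([ 0.14344216, -2.89035868,  1.10035726]), 'tvec': array([ 472.41289105,   70.64842332, 1066.4886726 ])}
top {'fx': 396.6206548802034, 'fy': 396.6206548802034, 'cx': 276.597973555842, 'cy': 215.0303012609479, 'distortion': array([-0.03559974,  0.        ,  0.        ,  0.        ,  0.        ]), 'rvec': array([ 2.14261976, -2.16978592,  0.1037508 ]), 'tvec': array([ 15.43040357, 493.4030206 , 910.7980231 ])}
wrist {'fx': 289.836869157951, 'fy': 289.836869157951, 'cx': 280.74840731295967, 'cy': 209.3047952799877, 'distortion': array([-0.01105554,  0.        ,  0.        ,  0.        ,  0.        ]), 'rvec': array([-2.36439919, -1.66222426, -0.24310489]), 'tvec': array([-548.96407358,  -31.14646695,  393.6016037 ])}
```

View pics/top0.png

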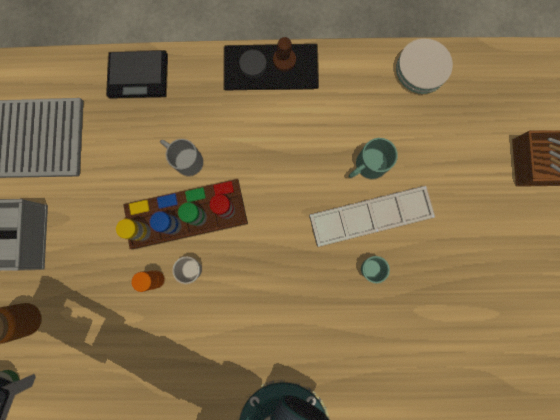

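View pics/side0.png

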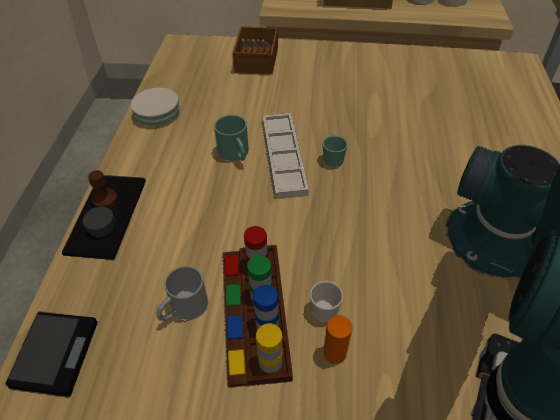

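View pics/wrist0.png

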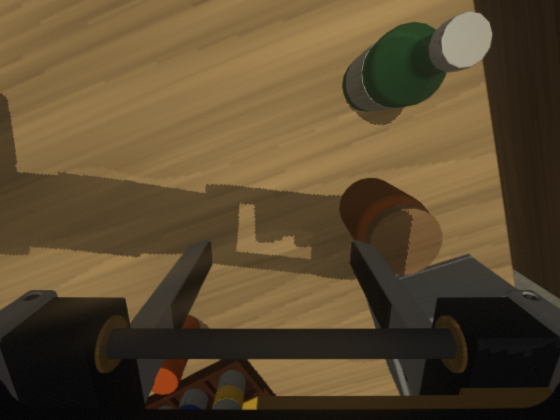

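The top view shows the stock rack around (185,214), with lids yellow (126,229), blue (160,221), green (188,212) and red (220,204). The empty tasting rack is at (372,216). The orange look-alike is at (142,282), outside the rack. Left to right from the robot's side the canisters are yellow, blue, green, red. Next I'll measure them.

```bash
cat > h.py <<'E'
import numpy as np, cv2
from workcell import manip
def P(cal):
    K=np.array([[cal['fx'],0,cal['cx']],[0,cal['fy'],cal['cy']],[0,0,1.]])
    return K,np.array(cal['distortion']),cv2.Rodrigues(np.array(cal['rvec']))[0],np.array(cal['tvec'])
def at_z(cal,uv,z):
    K,d,R,t=P(cal)
    n=cv2.undistortPoints(np.array(uv,float).reshape(-1,1,2),K,d).reshape(-1,2)
    out=[]
    C=-R.T@t
    for a in n:
        r=R.T@np.array([a[0],a[1],1]); out.append(C+r*(z-C[2])/r[2])
    return np.array(out)
def proj(cal,pts):
    K,d,R,t=P(cal)
    return cv2.projectPoints(np.array(pts,float).reshape(-1,1,3),np.array(cal['rvec']),t,K,d)[0].reshape(-1,2)
E
python3 - <<'E'
from h import *
for cam in ["top","side"]:
    manip.get_image(cam); cal=manip.calibration(cam)
    for c in ["yellow","blue","green","red"]:
        for k,z in (("canister_",65),("tile_",18)):
            r=manip.search_frame(cam,k+c)
            print(cam,k+c,[(np.round(q['uv']),round(q['score'],2),np.round(at_z(cal,q['uv'],z)[0])) for q in r[:2]])
# colour tops/tiles in top
im=cv2.imread("pics/top0.png"); hsv=cv2.cvtColor(im,cv2.COLOR_BGR2HSV); cal=manip.calibration("top")
for c,(lo,hi) in dict(yellow=(23,33),blue=(105,125),green=(50,75),red=(174,184),orange=(4,13)).items():
    h=hsv[...,0].astype(int)
    m=((h>=lo)&(h<=hi)|(h+180<=hi)|((c=='red')&(h<=3)))&(hsv[...,1]>170)&(hsv[...,2]>70)
    n,l,s,ce=cv2.connectedComponentsWithStats(m.astype(np.uint8))
    for i in range(1,n):
        if s[i,4]>60: print(c,s[i],ce[i].round(1),at_z(cal,ce[i],117)[0].round(),at_z(cal,ce[i],18)[0].round())
# tasting rack
m=(hsv[...,1]<70)&(hsv[...,2]>120); m=m.astype(np.uint8); m[:, :300]=0;m[:,445:]=0;m[:180]=0;m[250:]=0
c=max(cv2.findContours(cv2.morphologyEx(m,cv2.MORPH_CLOSE,np.ones((5,5))),0,1)[0],key=cv2.contourArea)
r=cv2.minAreaRect(c); b=cv2.boxPoints(r); w=at_z(cal,b,22); print(r,w.round(1),np.linalg.norm(np.diff(w,axis=0),axis=1),w.mean(0))
cr=cv2.resize(im[170:260,100:450],None,fx=2.28,fy=2.28,interpolation=cv2.INTER_CUBIC);cv2.imwrite("pics/crop.png",cr)
cv2.imwrite("pics/crop2.png",cv2.resize(im[170:300,100:260],None,fx=4.5,fy=4.5))
E
```

```text
top canister_yellow [(array([134., 231.]), 0.89, array([457., 335.,  65.]))]
top tile_yellow [(array([141., 206.]), 0.77, array([521., 336.,  18.]))]
top canister_blue [(array([168., 225.]), 0.66, array([470., 258.,  65.])), (array([135., 230.]), 0.66, array([460., 332.,  65.]))]
top tile_blue [(array([167., 200.]), 0.5, array([535., 275.,  18.]))]
top canister_green [(array([149., 281.]), 0.85, array([344., 298.,  65.])), (array([190., 213.]), 0.8, array([496., 206.,  65.]))]
top tile_green [(array([196., 197.]), 0.58, array([542., 203.,  18.])), (array([228., 189.]), 0.32, array([560., 126.,  18.]))]
top canister_red [(array([217., 208.]), 0.86, array([507., 146.,  65.]))]
top tile_red [(array([228., 188.]), 0.64, array([561., 126.,  18.]))]
side canister_yellow [(array([268., 348.]), 0.8, array([461., 334.,  65.]))]
side tile_yellow [(array([237., 359.]), 0.86, array([518., 339.,  18.]))]
side canister_blue [(array([267., 307.]), 0.58, array([472., 255.,  65.])), (array([256., 271.]), 0.24, array([504., 179.,  65.]))]
side tile_blue [(array([233., 328.]), 0.83, array([535., 278., 
[... 606 characters left out ...]
0.5] [518. 245. 117.] [534. 275.  18.]
blue [151 212  19  20 283] [159.9 221.3] [473. 259. 117.] [483. 290.  18.]
green [186 188  18  13 118] [194.8 194.2] [531. 184. 117.] [548. 206.  18.]
green [179 203  19  19 186] [187.4 211.2] [494. 200. 117.] [507. 224.  18.]
red [209 181  25  34 529] [220.9 197.8] [523. 128. 117.] [538. 143.  18.]
orange [131 271  33  20 323] [149.5 279.2] [350. 279. 117.] [346. 313.  18.]
((371.8796691894531, 215.52442932128906), (33.31175994873047, 120.70255279541016), 75.80144500732422) [[ 495.2  -68.5   22. ]
 [ 562.9 -350.8   22. ]
 [ 484.7 -366.    22. ]
 [ 418.3  -86.2   22. ]] [290.29623903  79.62253842 287.64521109] [ 490.27877961 -217.86479972   22.        ]
```

View pics/crop2.png

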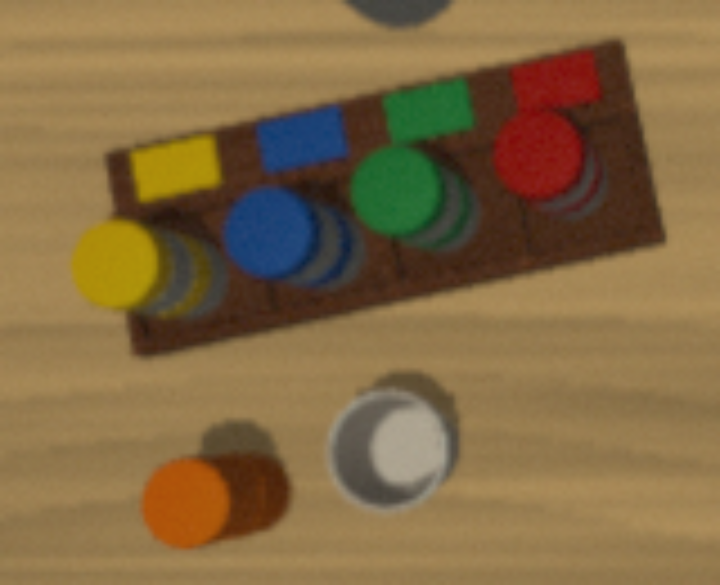

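The lids and tiles match. Orange at (142,282) is rejected because it stands outside the rack and has no tile. Next: refine the positions, the rack yaws and the tool axes.

```bash
cat > plan.py <<'E'
from h import *
from scipy.spatial.transform import Rotation as Ro
def go(x,y,z,th):
    s=manip.sense(); R=Ro.from_quat(s['ee_rot']); X,Y,Z=R.as_matrix().T
    # desired: x down, y = +-(cos,sin)
    best=None
    for sg in (1,-1):
        yd=sg*np.array([np.cos(th),np.sin(th),0]); xd=np.array([0,0,-1.]); D=Ro.from_matrix(np.c_[xd,yd,np.cross(xd,yd)])
        rv=(R.inv()*D).as_rotvec()
        print("turn norm",(rv/np.pi).round(4))
    d=np.array([x,y,z])-s['tool_pos']
    print("t",s['t'],"pos",s['tool_pos'].round(1),"axes",Y.round(3),Z.round(3),"j",s['joint_pos'].round(2))
    for sg in (1,-1):
        yd=sg*np.array([np.cos(th),np.sin(th),0]); xd=np.array([0,0,-1.]);D=np.c_[xd,yd,np.cross(xd,yd)]
        print(" shift in final frame",sg,(D.T@d/250).round(4))
    print(" shift now frame",(R.as_matrix().T@d/250).round(4))
E
python3 - <<'E'
from plan import *
cal=manip.calibration("top"); cs=manip.calibration("side")
tops=at_z(cal,[(126,228.7),(160,221.6),(188.2,212.2),(219.8,204)],117); print(tops.round(1)); print("side px",proj(cs,tops).round(1))
t=at_z(cal,[(138.5,206.8),(166.7,200.5),(194.8,194.2),(223.5,187.8)],18)
d=t[3]-t[0]; th=np.arctan2(d[0],-d[1]); print("tiles",t.round(1),"yaw",th,np.linalg.norm(d))
ux=np.array([np.cos(th),np.sin(th)]);uy=np.array([-np.sin(th),np.cos(th)])
bc=t[:,:2]-57*ux; c=bc.mean(0); print("stock",c)
for q in tops: print("local",((q[:2]-c)@ux).round(1),((q[:2]-c)@uy).round(1))
th2=.234;ux=np.array([np.cos(th2),np.sin(th2)]);uy=np.array([-np.sin(th2),np.cos(th2)]);c2=np.array([490.3,-217.9])
pts=[np.r_[c2+a*ux+b*uy,22] for a,b in [(-39,-144),(39,-144),(39,144),(-39,144)]]
bays=[np.r_[c2+b*uy,12] for b in (-105,-35,35,105)]
print("bays",np.round(bays,1))
for n,k in (("top",cal),("side",cs)):
    im=cv2.imread(f"pics/{n}0.png")
    for p in (pts,):
        cv2.polylines(im,[proj(k,p).round().astype(int)],True,(0,0,255),1)
    for p in list(proj(k,bays))+list(proj(k,tops)): cv2.circle(im,tuple(p.round().astype(int)),2,(255,0,255),-1)
    cr=im[170:260,100:450] if n=="top" else im[100:400,180:380]
    cv2.imwrite(f"pics/ov_{n}.png",cv2.resize(cr,None,fx=2,fy=2,interpolation=cv2.INTER_CUBIC))
go(tops[0][0],tops[0][1],205,.222)
E
```

```text
[[458.2 333.  117. ]
 [472.7 259.1 117. ]
 [492.2 198.2 117. ]
 [509.1 129.9 117. ]]
side px [[269.  333.5]
 [265.8 293.8]
 [259.1 263.9]
 [255.  233.6]]
tiles [[519.2 343.5  18. ]
 [533.6 274.8  18. ]
 [548.  206.5  18. ]
 [562.6 136.9  18. ]] yaw 0.2070018900352469 211.10938363919345
stock [485.09188976 228.74714392]
local -4.9 107.5
local -5.9 32.2
local 0.7 -31.4
local 3.1 -101.7
bays [[ 514.6 -320.    12. ]
 [ 498.4 -251.9   12. ]
 [ 482.2 -183.9   12. ]
 [ 466.  -115.8   12. ]]
turn norm [ 0.3193 -0.     -0.    ]
turn norm [-0.6807  0.     -0.    ]
t 1.05 pos [186.4 517.5 205.5] axes [0.339 0.941 0.   ] [ 0.941 -0.339  0.   ] j [ 1.12  0.09  1.37 -0.    1.68 -0.1 ]
 shift in final frame 1 [0.0021 0.8981 0.9592]
 shift in final frame -1 [ 0.0021 -0.8981 -0.9592]
 shift now frame [ 0.0021 -0.3257  1.273 ]
```

View pics/ov_top.png

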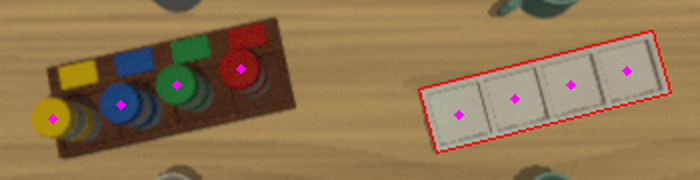

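View pics/ov_side.png

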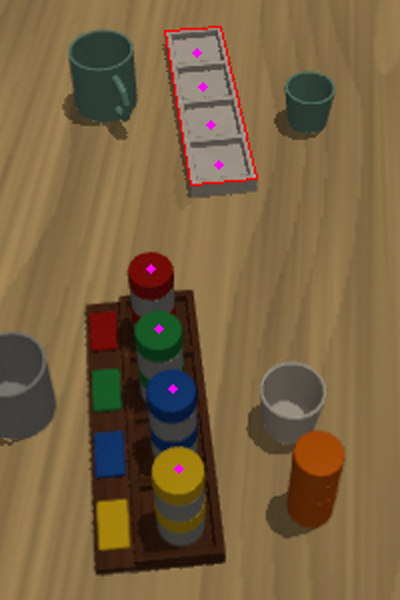

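The overlay points sit on the lid centres and bay centres in both views, and the outline fits the tasting rack. I'll keep one yaw (0.222) for both racks and start with yellow.

carry_out --series '[{"turn": [0, 0, 0], "xyz": [0, -0.046, 0.18], "hand": 1}, {"turn": [0, 0, 0], "xyz": [0, -0.046, 0.18], "hand": 1}, {"turn": [0, 0, 0], "xyz": [0, -0.046, 0.18], "hand": 1}, {"turn": [0, 0, 0], "xyz": [0, -0.046, 0.18], "hand": 1}, {"turn": [0, 0, 0], "xyz": [0, -0.046, 0.18], "hand": 1}, {"turn": [0, 0, 0], "xyz": [0, -0.046, 0.18], "hand": 1}, {"turn": [0, 0, 0], "xyz": [0, -0.046, 0.18], "hand": 1}]' --squeeze 25

```text
t: 1.75
tool_pos: [456.9, 333.7, 205.7]
ee_rot: [0.122, 0.696, -0.121, 0.697]
contact_force: [-0.2, -0.2, 0.2]
finger_gap: 94.0
```

carry_out --series '[{"turn": [0.0456, 0, 0], "xyz": [0, 0, 0], "hand": 0.5}, {"turn": [0.0456, 0, 0], "xyz": [0, 0, 0], "hand": 0.5}, {"turn": [0.0456, 0, 0], "xyz": [0, 0, 0], "hand": 0.5}, {"turn": [0.0456, 0, 0], "xyz": [0, 0, 0], "hand": 0.5}, {"turn": [0.0456, 0, 0], "xyz": [0, 0, 0], "hand": 0.5}, {"turn": [0.0456, 0, 0], "xyz": [0, 0, 0], "hand": 0.5}, {"turn": [0.0456, 0, 0], "xyz": [0, 0, 0], "hand": 0.5}, {"turn": [0, 0, 0], "xyz": [0, 0, 0], "hand": 0.5}]'

```text
t: 2.55
tool_pos: [455.5, 334.9, 205.5]
ee_rot: [0.441, 0.552, -0.441, 0.552]
contact_force: [0.0, -0.4, 0.3]
finger_gap: 70.2
```

```bash
python3 -c "
from plan import *
go(458.2,333,71,.222)"
```

```text
turn norm [ 0.0002 -0.     -0.    ]
turn norm [-0.9998  0.     -0.    ]
t 2.55 pos [455.5 334.9 205.5] axes [0.975 0.221 0.   ] [ 0.221 -0.975 -0.   ] j [0.53 0.12 1.33 0.   1.69 0.31]
 shift in final frame 1 [0.538  0.0087 0.0099]
 shift in final frame -1 [ 0.538  -0.0087 -0.0099]
 shift now frame [0.538  0.0087 0.01  ]
```

carry_out --series '[{"turn": [0, 0, 0], "xyz": [0.1, 0.0087, 0.01], "hand": 0.5}, {"turn": [0, 0, 0], "xyz": [0.12, 0, 0], "hand": 0.5}, {"turn": [0, 0, 0], "xyz": [0.08, 0, 0], "hand": 0.5}, {"turn": [0, 0, 0], "xyz": [0, 0, 0], "hand": 0.5}]'

```text
t: 2.95
tool_pos: [456.1, 331.7, 126.5]
ee_rot: [0.438, 0.554, -0.443, 0.552]
contact_force: [0.4, -0.4, -0.2]
finger_gap: 70.7
```

```bash
python3 -c "
from plan import *
for n in ('side','wrist'):
    cv2.imwrite(f'pics/{n}1.png',cv2.cvtColor(manip.get_image(n),cv2.COLOR_RGB2BGR))
go(458.2,333,71,.222)"
```

```text
turn norm [ 0.0006 -0.      0.0001]
turn norm [-9.994e-01 -1.000e-04 -0.000e+00]
t 3.05 pos [458.2 333.  130.8] axes [ 0.975  0.222 -0.   ] [ 0.222 -0.975 -0.   ] j [0.53 0.15 1.45 0.   1.54 0.3 ]
 shift in final frame 1 [ 2.39e-01 -0.00e+00  1.00e-04]
 shift in final frame -1 [ 2.39e-01  0.00e+00 -1.00e-04]
 shift now frame [2.39e-01 0.00e+00 2.00e-04]
```

View pics/side1.png

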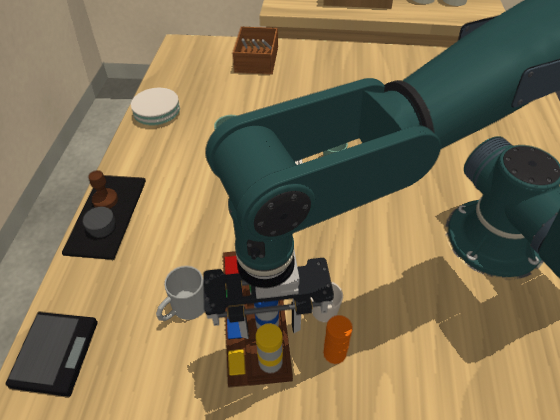

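View pics/wrist1.png

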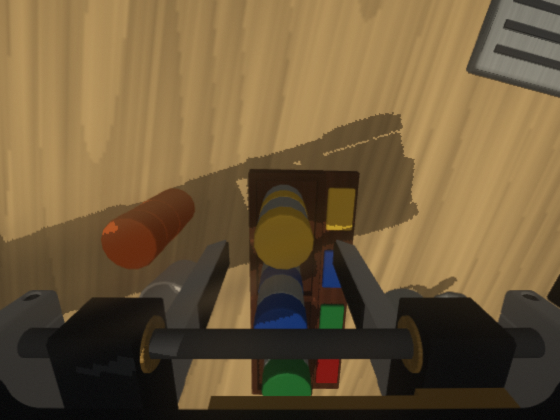

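```bash
python3 -c "
from plan import *
s=manip.sense();R=Ro.from_quat(s['ee_rot']).as_matrix()
tips=[s['tool_pos']+R@np.array(v) for v in ([0,0,0],[0,35,0],[0,-35,0],[-19,0,0])]
for n in ('side','wrist'):
    k=manip.calibration(n); p=proj(k,tips); print(n,p.round(), 'canister tops',proj(k,[[458.2,333,117],[472.7,259.1,117]]).round())
    im=cv2.imread(f'pics/{n}1.png')
    for q in p: cv2.circle(im,tuple(q.round().astype(int)),2,(255,0,255),-1)
    x,y=p[0].astype(int); cv2.imwrite(f'pics/{n}1b.png',cv2.resize(im[max(0,y-100):y+100,max(0,x-130):x+130],None,fx=3,fy=3))
"
```

```text
side [[269. 330.]
 [247. 332.]
 [290. 327.]
 [268. 324.]] canister tops [[269. 334.]
 [266. 294.]]
wrist [[280. 251.]
 [332. 251.]
 [229. 251.]
 [280. 265.]] canister tops [[280. 243.]
 [277. 330.]]
```

View pics/side1b.png

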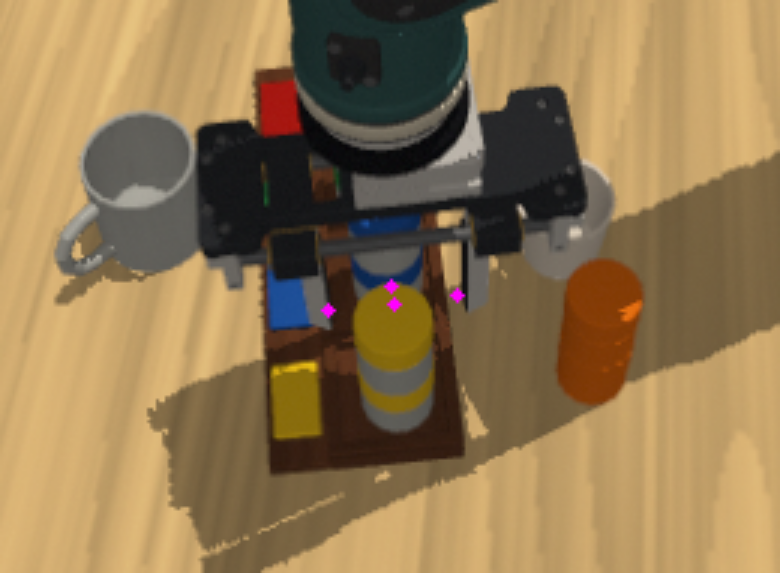

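View pics/wrist1b.png

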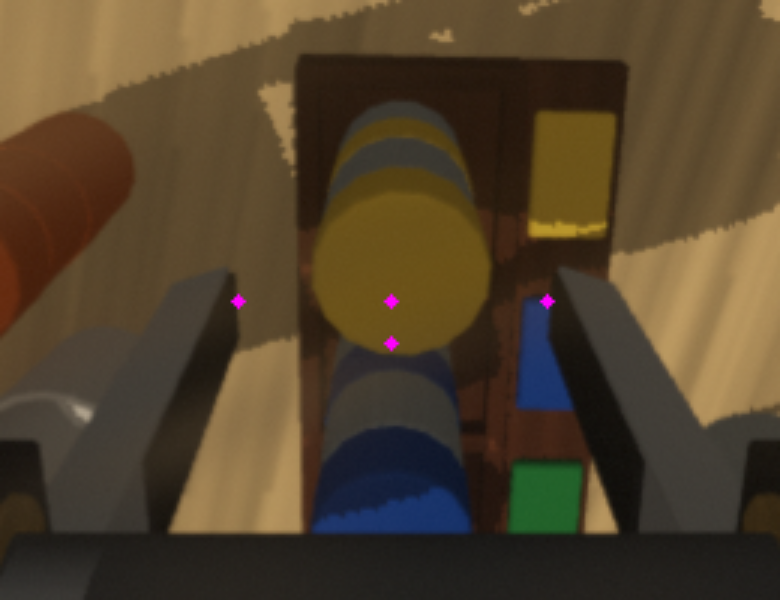

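The tips project where the picture shows them, straddling the yellow lid with blue clear. Now descend and grip.

carry_out --series '[{"turn": [0, 0, 0], "xyz": [0.12, 0.005, 0], "hand": 0.5}, {"turn": [0, 0, 0], "xyz": [0.08, 0.005, 0], "hand": 0.5}, {"turn": [0, 0, 0], "xyz": [0.04, 0, 0], "hand": 0.5}, {"turn": [0, 0, 0], "xyz": [0, 0, 0], "hand": 0.0}, {"turn": [0, 0, 0], "xyz": [0, 0, 0], "hand": -0.5}, {"turn": [0, 0, 0], "xyz": [0, 0, 0], "hand": -0.5}, {"turn": [0, 0, 0], "xyz": [0, 0, 0], "hand": -0.5}, {"turn": [0, 0, 0], "xyz": [0, 0, 0], "hand": -0.5}]' --squeeze 25

```text
t: 3.85
tool_pos: [460.8, 334.0, 72.1]
ee_rot: [0.442, 0.552, -0.441, 0.552]
contact_force: [-2.3, -1.2, 4.7]
finger_gap: 43.7
```

carry_out --series '[{"turn": [0, 0, 0], "xyz": [-0.04, 0, 0], "hand": -0.5}, {"turn": [0, 0, 0], "xyz": [-0.1, 0, 0], "hand": -0.5}, {"turn": [0, 0, 0], "xyz": [-0.12, 0, 0], "hand": -0.5}, {"turn": [0, 0, 0], "xyz": [-0.12, 0, 0], "hand": -0.5}, {"turn": [0, 0, 0], "xyz": [-0.1, 0, 0], "hand": -0.5}, {"turn": [0, 0, 0], "xyz": [0, 0, 0], "hand": -0.5}]'

```text
t: 4.45
tool_pos: [462.8, 334.7, 195.4]
ee_rot: [0.445, 0.551, -0.438, 0.554]
contact_force: [1.0, -0.3, -1.5]
finger_gap: 43.8
```

```bash
python3 -c "
from plan import *
for n in ('side','wrist'):
    cv2.imwrite(f'pics/{n}2.png',cv2.cvtColor(manip.get_image(n),cv2.COLOR_RGB2BGR))
go(514.6,-320,191,.234)"
```

```text
turn norm [-0.0038 -0.     -0.0002]
turn norm [ 9.962e-01 -3.000e-04  0.000e+00]
t 4.55 pos [460.7 333.5 190.2] axes [0.975 0.22  0.001] [ 0.22  -0.975 -0.   ] j [ 0.53  0.13  1.35 -0.    1.66  0.3 ]
 shift in final frame 1 [-0.0031 -0.3964  2.5928]
 shift in final frame -1 [-0.0031  0.3964 -2.5928]
 shift now frame [-0.0035 -0.3657  2.5973]
```

View pics/side2.png

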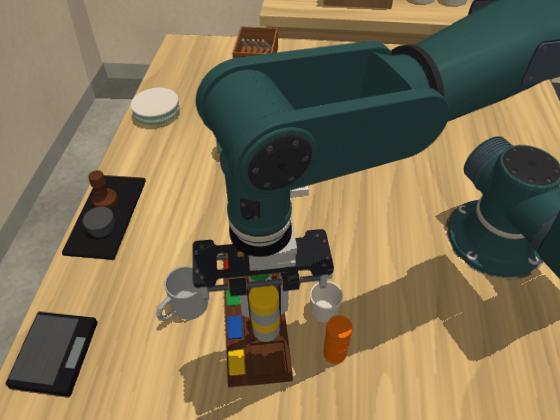

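Yellow is held and clear. Now carry it to the rightmost tasting bay.

carry_out --series '[{"turn": [0, 0, 0], "xyz": [-0.06, 0, 0], "hand": -0.5}, {"turn": [0, 0, 0], "xyz": [-0.02, -0.01, 0.08], "hand": -0.5}, {"turn": [0, 0, 0], "xyz": [0, -0.02, 0.16], "hand": -0.5}, {"turn": [0, 0, 0], "xyz": [0, -0.025, 0.17], "hand": -0.5}, {"turn": [0, 0, 0], "xyz": [0, -0.025, 0.17], "hand": -0.5}, {"turn": [0, 0, 0], "xyz": [0, -0.025, 0.17], "hand": -0.5}, {"turn": [0, 0, 0], "xyz": [0, -0.025, 0.17], "hand": -0.5}, {"turn": [0, 0, 0], "xyz": [0, -0.025, 0.17], "hand": -0.5}]'

```text
t: 5.35
tool_pos: [482.1, 57.6, 209.6]
ee_rot: [0.441, 0.553, -0.442, 0.552]
contact_force: [1.2, -0.1, -1.4]
finger_gap: 43.6
```

carry_out --series '[{"turn": [0, 0, 0], "xyz": [0, -0.025, 0.17], "hand": -0.5}, {"turn": [0, 0, 0], "xyz": [0, -0.025, 0.17], "hand": -0.5}, {"turn": [0, 0, 0], "xyz": [0, -0.025, 0.17], "hand": -0.5}, {"turn": [0, 0, 0], "xyz": [0, -0.025, 0.17], "hand": -0.5}, {"turn": [0, 0, 0], "xyz": [0, -0.025, 0.17], "hand": -0.5}, {"turn": [0, 0, 0], "xyz": [0, -0.025, 0.17], "hand": -0.5}, {"turn": [0, 0, 0], "xyz": [0, -0.025, 0.17], "hand": -0.5}, {"turn": [0, 0, 0], "xyz": [0, -0.02, 0.14], "hand": -0.5}]'

```text
t: 6.15
tool_pos: [507.8, -278.0, 209.1]
ee_rot: [0.442, 0.553, -0.442, 0.551]
contact_force: [0.3, -0.1, -2.5]
finger_gap: 43.8
```

carry_out --series '[{"turn": [0, 0, 0], "xyz": [0, 0, 0.08], "hand": -0.5}, {"turn": [0, 0, 0], "xyz": [0, 0, 0], "hand": -0.5}, {"turn": [0, 0, 0], "xyz": [0, 0, 0], "hand": -0.5}]'

```text
t: 6.45
tool_pos: [512.5, -294.9, 209.2]
ee_rot: [0.442, 0.553, -0.441, 0.551]
contact_force: [0.4, -0.3, -2.5]
finger_gap: 43.9
```

```bash
python3 -c "
from plan import *
for n in ('side','wrist'):
    cv2.imwrite(f'pics/{n}3.png',cv2.cvtColor(manip.get_image(n),cv2.COLOR_RGB2BGR))
go(514.6,-320,73,.234)"
```

```text
turn norm [-0.0034 -0.0005  0.0002]
turn norm [9.966e-01 3.000e-04 7.000e-04]
t 6.55 pos [ 512.9 -294.1  210.1] axes [ 0.975  0.221 -0.001] [ 0.221 -0.975 -0.001] j [-0.62  0.18  1.26  0.    1.7  -0.84]
 shift in final frame 1 [ 0.5483 -0.0172  0.1024]
 shift in final frame -1 [ 0.5483  0.0172 -0.1024]
 shift now frame [ 0.5481 -0.0158  0.1034]
```

View pics/side3.png

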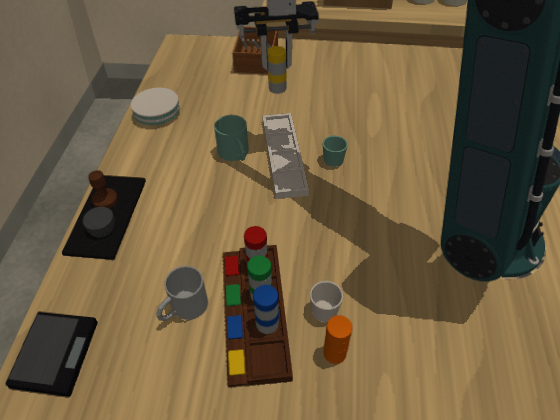

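View pics/wrist3.png

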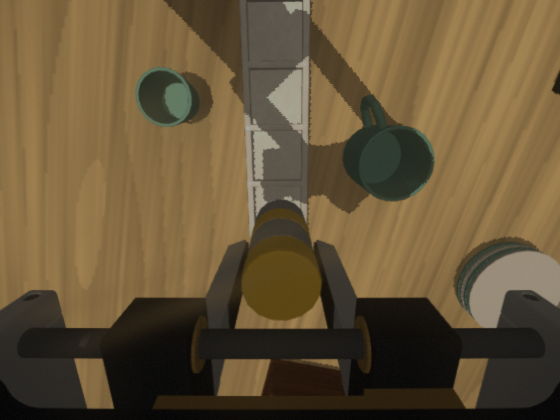

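carry_out --series '[{"turn": [-0.0034, 0, 0], "xyz": [0.05, -0.016, 0.103], "hand": -0.5}, {"turn": [0, 0, 0], "xyz": [0.12, 0, 0], "hand": -0.5}, {"turn": [0, 0, 0], "xyz": [0.14, 0, 0], "hand": -0.5}, {"turn": [0, 0, 0], "xyz": [0.08, 0, 0], "hand": -0.5}, {"turn": [0, 0, 0], "xyz": [0.04, 0, 0], "hand": -0.5}, {"turn": [0, 0, 0], "xyz": [0.04, 0, 0], "hand": -0.5}, {"turn": [0, 0, 0], "xyz": [0, 0, 0], "hand": -0.5}, {"turn": [0, 0, 0], "xyz": [0, 0, 0], "hand": -0.5}]'

```text
t: 7.35
tool_pos: [515.5, -321.5, 94.3]
ee_rot: [0.438, 0.554, -0.438, 0.556]
contact_force: [0.3, 0.5, -1.7]
finger_gap: 44.0
```

```bash
python3 -c "
from plan import *
for n in ('side','wrist'):
    cv2.imwrite(f'pics/{n}4.png',cv2.cvtColor(manip.get_image(n),cv2.COLOR_RGB2BGR))
go(514.6,-320,73,.234)"
```

```text
turn norm [-0.0003  0.0007 -0.0006]
turn norm [ 0.9997 -0.001  -0.0011]
t 7.45 pos [ 515.6 -321.9   94.7] axes [0.973 0.231 0.002] [ 0.231 -0.973  0.002] j [-0.65  0.26  1.4   0.    1.49 -0.88]
 shift in final frame 1 [ 0.0869 -0.0023 -0.0082]
 shift in final frame -1 [0.0869 0.0023 0.0082]
 shift now frame [ 0.0869 -0.0025 -0.0084]
```

View pics/side4.png

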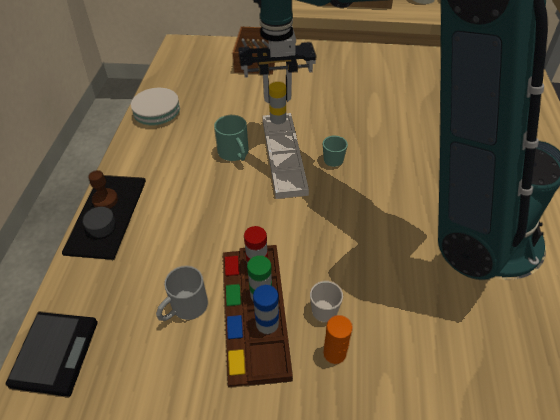

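View pics/wrist4.png

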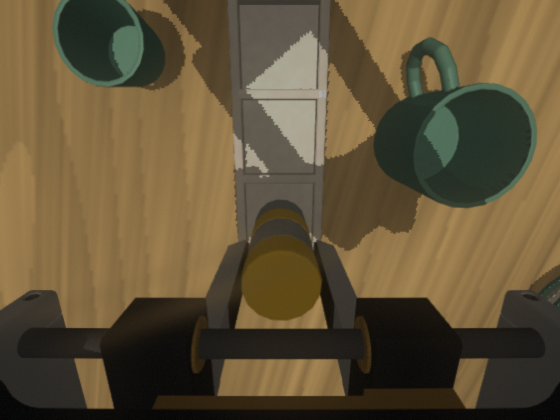

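carry_out --series '[{"turn": [0, 0, 0], "xyz": [0.04, -0.0025, -0.008], "hand": -0.5}, {"turn": [0, 0, 0], "xyz": [0.035, 0, 0], "hand": -0.5}, {"turn": [0, 0, 0], "xyz": [0.008, 0, 0], "hand": -0.5}, {"turn": [0, 0, 0], "xyz": [0.004, 0, 0], "hand": -0.5}, {"turn": [0, 0, 0], "xyz": [0, 0, 0], "hand": -0.5}, {"turn": [0, 0, 0], "xyz": [0, 0, 0], "hand": -0.5}]'

```text
t: 8.05
tool_pos: [513.1, -319.4, 72.0]
ee_rot: [0.438, 0.555, -0.439, 0.554]
contact_force: [-3.7, 2.9, 6.0]
finger_gap: 43.5
```

carry_out --series '[{"turn": [0, 0, 0], "xyz": [0.004, 0, 0], "hand": -0.5}, {"turn": [0, 0, 0], "xyz": [0, 0, 0], "hand": -0.5}]'

```text
t: 8.25
tool_pos: [513.1, -319.5, 71.9]
ee_rot: [0.438, 0.555, -0.439, 0.554]
contact_force: [-4.9, 2.0, 9.2]
finger_gap: 43.9
```

carry_out --series '[{"turn": [0, 0, 0], "xyz": [0.004, 0, 0], "hand": -0.5}, {"turn": [0, 0, 0], "xyz": [0, 0, 0], "hand": -0.5}]'

```text
t: 8.45
tool_pos: [513.1, -319.5, 71.9]
ee_rot: [0.438, 0.555, -0.439, 0.555]
contact_force: [-5.6, 3.8, 12.1]
finger_gap: 43.7
```

Contact with the floor came at the grasp height. I'll relieve the press, open, and rise.

carry_out --series '[{"turn": [0, 0, 0], "xyz": [-0.008, 0, 0], "hand": -0.5}, {"turn": [0, 0, 0], "xyz": [0, 0, 0], "hand": 0.2}, {"turn": [0, 0, 0], "xyz": [0, 0, 0], "hand": 0.4}, {"turn": [0, 0, 0], "xyz": [0, 0, 0], "hand": 0.4}, {"turn": [0, 0, 0], "xyz": [-0.06, 0, 0], "hand": 0.4}, {"turn": [0, 0, 0], "xyz": [-0.15, 0, 0], "hand": 0.4}, {"turn": [0, 0, 0], "xyz": [-0.15, 0, 0], "hand": 0.4}, {"turn": [0, 0, 0], "xyz": [-0.18, 0, 0], "hand": 0.4}]'

```text
t: 9.25
tool_pos: [513.3, -319.2, 207.3]
ee_rot: [0.439, 0.555, -0.438, 0.554]
contact_force: [0.3, -0.7, 0.0]
finger_gap: 66.1
```

```bash
python3 -c "
from plan import *
for n in ('side','wrist'):
    cv2.imwrite(f'pics/{n}5.png',cv2.cvtColor(manip.get_image(n),cv2.COLOR_RGB2BGR))
go(472.7,259.1,205,.222)"
```

```text
turn norm [ 0.0035  0.004  -0.0034]
turn norm [-0.9965  0.0054  0.0063]
t 9.35 pos [ 516.8 -321.7  216.3] axes [0.973 0.231 0.011] [ 0.231 -0.973  0.013] j [-0.65  0.2   1.22  0.    1.7  -0.88]
 shift in final frame 1 [ 0.0453  0.3396 -2.3052]
 shift in final frame -1 [ 0.0453 -0.3396  2.3052]
 shift now frame [ 0.0201  0.3645 -2.3018]
```

View pics/side5.png

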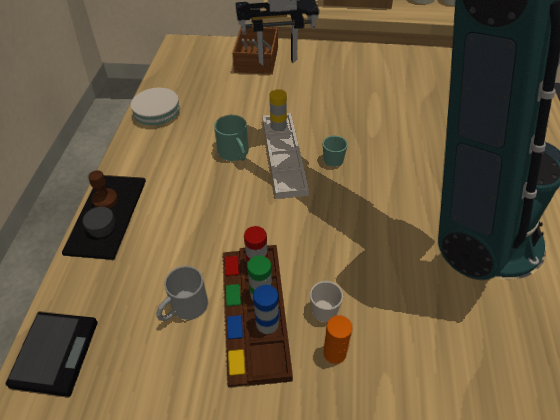

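View pics/wrist5.png

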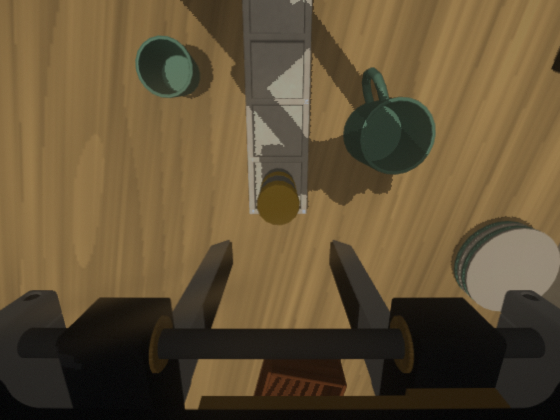

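Yellow stands released in the rightmost bay. Now back to blue.

carry_out --series '[{"turn": [0.0035, 0.004, -0.0034], "xyz": [0, 0, 0], "hand": 0.5}, {"turn": [0, 0, 0], "xyz": [0.003, 0.0243, -0.165], "hand": 0.5}, {"turn": [0, 0, 0], "xyz": [0.003, 0.0243, -0.165], "hand": 0.5}, {"turn": [0, 0, 0], "xyz": [0.003, 0.0243, -0.165], "hand": 0.5}, {"turn": [0, 0, 0], "xyz": [0.003, 0.0243, -0.165], "hand": 0.5}, {"turn": [0, 0, 0], "xyz": [0.003, 0.0243, -0.165], "hand": 0.5}, {"turn": [0, 0, 0], "xyz": [0.003, 0.0243, -0.165], "hand": 0.5}, {"turn": [0, 0, 0], "xyz": [0.003, 0.0243, -0.165], "hand": 0.5}]'

```text
t: 10.15
tool_pos: [490.3, -26.7, 202.2]
ee_rot: [0.441, 0.559, -0.443, 0.545]
contact_force: [0.5, -0.2, -0.3]
finger_gap: 70.4
```

carry_out --series '[{"turn": [0, 0, 0], "xyz": [0.003, 0.0243, -0.165], "hand": 0.5}, {"turn": [0, 0, 0], "xyz": [0.003, 0.0243, -0.165], "hand": 0.5}, {"turn": [0, 0, 0], "xyz": [0.003, 0.0243, -0.165], "hand": 0.5}, {"turn": [0, 0, 0], "xyz": [0.003, 0.0243, -0.165], "hand": 0.5}, {"turn": [0, 0, 0], "xyz": [0.003, 0.0243, -0.165], "hand": 0.5}, {"turn": [0, 0, 0], "xyz": [0.003, 0.0243, -0.165], "hand": 0.5}, {"turn": [0, 0, 0], "xyz": [0.003, 0.0243, -0.165], "hand": 0.5}, {"turn": [0, 0, 0], "xyz": [0, 0, 0], "hand": 0.5}]'

```text
t: 10.95
tool_pos: [467.5, 266.5, 199.5]
ee_rot: [0.439, 0.561, -0.441, 0.546]
contact_force: [0.1, -0.2, 0.2]
finger_gap: 70.7
```

```bash
python3 -c "
from plan import *
for n in ('top','wrist'):
    cv2.imwrite(f'pics/{n}6.png',cv2.cvtColor(manip.get_image(n),cv2.COLOR_RGB2BGR))
im=cv2.imread('pics/top6.png'); k=manip.calibration('top')
for p in proj(k,[[514.6,-320,117]]): print(p); cv2.circle(im,tuple(p.round().astype(int)),1,(255,0,255),-1)
cv2.imwrite('pics/top6b.png',cv2.resize(im[170:260,290:450],None,fx=4,fy=4))
print('blue exp wrist',proj(manip.calibration('wrist'),[[472.7,259.1,117],[492.2,198.2,117]]))
go(472.7,259.1,71,.222)"
```

```text
[429.0447187  198.59423356]
blue exp wrist [[284.97046111 219.48524628]
 [290.10057134 278.87965458]]
turn norm [ 0.0005 -0.0036  0.0047]
turn norm [-0.9994 -0.0074 -0.0056]
t 11.05 pos [468.6 262.8 200.1] axes [ 0.975  0.222 -0.015] [ 0.222 -0.975 -0.011] j [0.4  0.07 1.4  0.01 1.68 0.17]
 shift in final frame 1 [0.5164 0.0129 0.0181]
 shift in final frame -1 [ 0.5164 -0.0129 -0.0181]
 shift now frame [0.5159 0.0205 0.0239]
```

View pics/top6b.png

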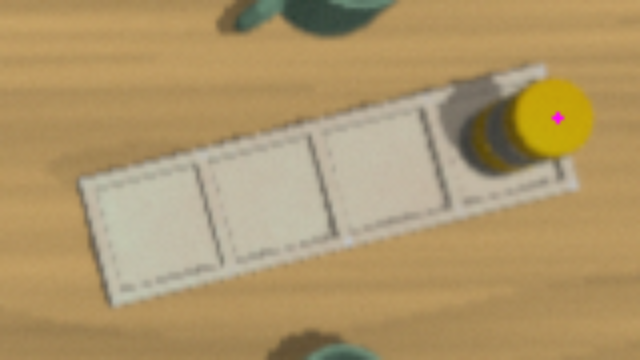

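View pics/wrist6.png

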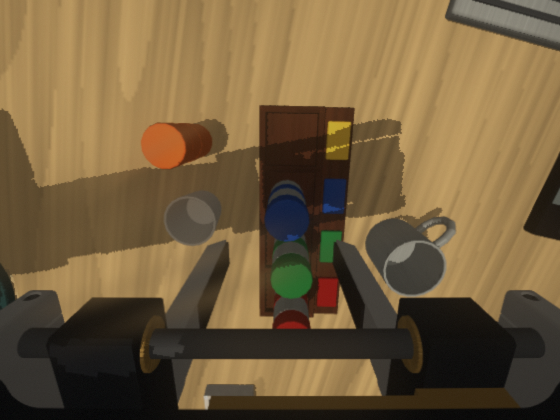

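Yellow's lid lies within 1 px of the bay-centre prediction. The tilt reading was transient, so I'll undo that correction, then go down on blue.

carry_out --series '[{"turn": [0.0005, -0.0036, 0.0045], "xyz": [0, 0, 0], "hand": 0.5}, {"turn": [0, 0, 0], "xyz": [0.1, 0.018, 0.018], "hand": 0.5}, {"turn": [0, 0, 0], "xyz": [0.1, 0, 0], "hand": 0.5}, {"turn": [0, 0, 0], "xyz": [0.05, 0, 0], "hand": 0.5}, {"turn": [0, 0, 0], "xyz": [0, 0, 0], "hand": 0.5}, {"turn": [0, 0, 0], "xyz": [0, 0, 0], "hand": 0.5}]'

```text
t: 11.65
tool_pos: [475.4, 258.8, 140.2]
ee_rot: [0.444, 0.551, -0.441, 0.552]
contact_force: [0.1, -0.7, -0.0]
finger_gap: 70.9
```

```bash
python3 -c "
from plan import *
go(472.7,259.1,71,.222)
for n in ('wrist',):
    cv2.imwrite(f'pics/{n}7.png',cv2.cvtColor(manip.get_image(n),cv2.COLOR_RGB2BGR))
go(472.7,259.1,71,.222)"
```

```text
turn norm [-0.0009 -0.0004 -0.0013]
turn norm [ 9.991e-01 -2.100e-03  6.000e-04]
t 11.65 pos [475.4 258.8 140.2] axes [0.976 0.217 0.004] [ 0.217 -0.976 -0.001] j [0.39 0.09 1.5  0.   1.55 0.17]
 shift in final frame 1 [ 0.2769 -0.0104 -0.0037]
 shift in final frame -1 [0.2769 0.0104 0.0037]
 shift now frame [ 0.2769 -0.0115 -0.0033]
turn norm [-0.0008 -0.0005 -0.0018]
turn norm [ 9.992e-01 -2.800e-03  8.000e-04]
t 11.7 pos [475.8 259.2 141. ] axes [0.976 0.218 0.006] [ 0.218 -0.976 -0.002] j [0.39 0.09 1.5  0.   1.55 0.17]
 shift in final frame 1 [ 0.2799 -0.0121 -0.0025]
 shift in final frame -1 [0.2799 0.0121 0.0025]
 shift now frame [ 0.2799 -0.0137 -0.002 ]
```

View pics/wrist7.png

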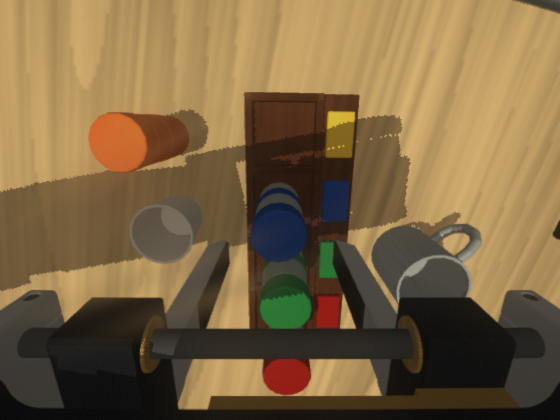

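Blue lies centred between the fingers at (279,235). Go down, grip and lift.

carry_out --series '[{"turn": [0, 0, 0.0], "xyz": [0.12, 0, -0.003], "hand": 0.5}, {"turn": [0, 0, 0], "xyz": [0.1, 0, 0], "hand": 0.5}, {"turn": [0, 0, 0], "xyz": [0.059, 0, 0], "hand": 0.5}, {"turn": [0, 0, 0], "xyz": [0, 0, 0], "hand": 0.0}, {"turn": [0, 0, 0], "xyz": [0, 0, 0], "hand": -0.5}, {"turn": [0, 0, 0], "xyz": [0, 0, 0], "hand": -0.5}, {"turn": [0, 0, 0], "xyz": [0, 0, 0], "hand": -0.5}, {"turn": [0, 0, 0], "xyz": [0, 0, 0], "hand": -0.5}]'

```text
t: 12.5
tool_pos: [475.8, 260.6, 71.5]
ee_rot: [0.444, 0.551, -0.44, 0.553]
contact_force: [-1.7, -1.1, 4.2]
finger_gap: 43.9
```

carry_out --series '[{"turn": [0, 0, 0], "xyz": [-0.04, 0, 0], "hand": -0.5}, {"turn": [0, 0, 0], "xyz": [-0.1, 0, 0], "hand": -0.5}, {"turn": [0, 0, 0], "xyz": [-0.14, 0, 0], "hand": -0.5}, {"turn": [0, 0, 0], "xyz": [-0.14, 0, 0], "hand": -0.5}, {"turn": [0, 0, 0], "xyz": [-0.12, 0, 0], "hand": -0.5}, {"turn": [0, 0, 0], "xyz": [0, 0, 0], "hand": -0.5}, {"turn": [0, 0, 0], "xyz": [0, 0, 0], "hand": -0.5}]'

```text
t: 13.2
tool_pos: [474.9, 259.9, 205.1]
ee_rot: [0.444, 0.551, -0.44, 0.553]
contact_force: [-0.4, 0.6, -1.6]
finger_gap: 44.0
```

```bash
python3 -c "
from plan import *
go(498.4,-251.9,208,.228)
for n in ('side',):
    cv2.imwrite(f'pics/{n}8.png',cv2.cvtColor(manip.get_image(n),cv2.COLOR_RGB2BGR))
go(498.4,-251.9,208,.228)
"
```

```text
turn norm [-0.0025 -0.0004 -0.0015]
turn norm [ 9.975e-01 -2.300e-03  7.000e-04]
t 13.2 pos [474.9 259.9 205.1] axes [0.976 0.218 0.005] [ 0.218 -0.976 -0.001] j [0.4  0.06 1.4  0.   1.68 0.18]
 shift in final frame 1 [-0.0116 -0.3711  2.0155]
 shift in final frame -1 [-0.0116  0.3711 -2.0155]
 shift now frame [-0.0161 -0.3554  2.0183]
turn norm [-0.0025 -0.0003 -0.0005]
turn norm [ 9.975e-01 -7.000e-04  4.000e-04]
t 13.25 pos [474.1 259.6 203.4] axes [0.976 0.219 0.001] [ 0.219 -0.976 -0.001] j [0.4  0.07 1.4  0.   1.68 0.18]
 shift in final frame 1 [-0.0183 -0.3679  2.0151]
 shift in final frame -1 [-0.0183  0.3679 -2.0151]
 shift now frame [-0.0206 -0.3523  2.0178]
```

View pics/side8.png

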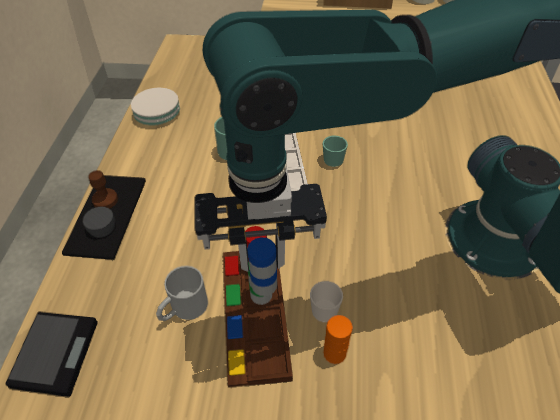

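Blue is held upright and clear of the rest. Now carry it to the second bay from the right.

carry_out --series '[{"turn": [-0.0025, 0, 0], "xyz": [-0.02, -0.017, 0.08], "hand": -0.5}, {"turn": [0, 0, 0], "xyz": [0, -0.029, 0.165], "hand": -0.5}, {"turn": [0, 0, 0], "xyz": [0, -0.03, 0.165], "hand": -0.5}, {"turn": [0, 0, 0], "xyz": [0, -0.03, 0.165], "hand": -0.5}, {"turn": [0, 0, 0], "xyz": [0, -0.03, 0.165], "hand": -0.5}, {"turn": [0, 0, 0], "xyz": [0, -0.03, 0.165], "hand": -0.5}, {"turn": [0, 0, 0], "xyz": [0, -0.03, 0.165], "hand": -0.5}, {"turn": [0, 0, 0], "xyz": [0, -0.03, 0.165], "hand": -0.5}]'

```text
t: 14.05
tool_pos: [487.9, -55.0, 206.4]
ee_rot: [0.44, 0.555, -0.439, 0.553]
contact_force: [1.3, -0.3, 0.0]
finger_gap: 43.7
```

carry_out --series '[{"turn": [0, 0, 0], "xyz": [0, -0.03, 0.165], "hand": -0.5}, {"turn": [0, 0, 0], "xyz": [0, -0.03, 0.165], "hand": -0.5}, {"turn": [0, 0, 0], "xyz": [0, -0.03, 0.165], "hand": -0.5}, {"turn": [0, 0, 0], "xyz": [0, -0.03, 0.165], "hand": -0.5}, {"turn": [0, 0, 0], "xyz": [0, -0.02, 0.12], "hand": -0.5}, {"turn": [0, 0, 0], "xyz": [0, 0, 0], "hand": -0.5}, {"turn": [0, 0, 0], "xyz": [0, 0, 0], "hand": -0.5}, {"turn": [0, 0, 0], "xyz": [0, 0, 0], "hand": -0.5}]'

```text
t: 14.85
tool_pos: [498.9, -250.2, 207.4]
ee_rot: [0.441, 0.554, -0.438, 0.553]
contact_force: [-0.7, 0.4, -1.0]
finger_gap: 43.8
```

```bash
python3 -c "
from plan import *
go(498.4,-251.9,95,.234)
for n in ('wrist',):
    cv2.imwrite(f'pics/{n}9.png',cv2.cvtColor(manip.get_image(n),cv2.COLOR_RGB2BGR))
go(498.4,-251.9,95,.234)
"
```

```text
turn norm [-0.0016 -0.0012 -0.0006]
turn norm [ 9.984e-01 -9.000e-04  1.800e-03]
t 14.85 pos [ 498.9 -250.2  207.4] axes [0.974 0.227 0.002] [ 0.227 -0.974 -0.004] j [-0.57  0.11  1.35  0.    1.69 -0.8 ]
 shift in final frame 1 [ 0.4497 -0.0033  0.0061]
 shift in final frame -1 [ 0.4497  0.0033 -0.0061]
 shift now frame [ 0.4497 -0.0041  0.0077]
turn norm [-0.0014 -0.0009 -0.0008]
turn norm [ 0.9986 -0.0012  0.0014]
t 14.9 pos [ 499.1 -250.1  208. ] axes [0.974 0.228 0.002] [ 0.228 -0.974 -0.003] j [-0.57  0.11  1.35  0.    1.69 -0.8 ]
 shift in final frame 1 [ 0.452  -0.0044  0.0063]
 shift in final frame -1 [ 0.452   0.0044 -0.0063]
 shift now frame [ 0.4519 -0.0055  0.0076]
```

View pics/wrist9.png

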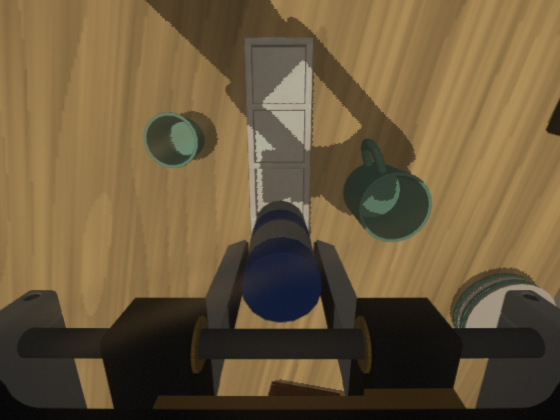

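carry_out --series '[{"turn": [0, 0, 0], "xyz": [0.07, -0.004, 0.007], "hand": -0.5}, {"turn": [0, 0, 0], "xyz": [0.14, 0, 0], "hand": -0.5}, {"turn": [0, 0, 0], "xyz": [0.14, 0, 0], "hand": -0.5}, {"turn": [0, 0, 0], "xyz": [0.07, 0, 0], "hand": -0.5}, {"turn": [0, 0, 0], "xyz": [0.04, 0, 0], "hand": -0.5}, {"turn": [0, 0, 0], "xyz": [0.03, 0, 0], "hand": -0.5}, {"turn": [0, 0, 0], "xyz": [0, 0, 0], "hand": -0.5}, {"turn": [0, 0, 0], "xyz": [0, 0, 0], "hand": -0.5}]'

```text
t: 15.7
tool_pos: [499.9, -253.4, 87.7]
ee_rot: [0.441, 0.553, -0.438, 0.555]
contact_force: [0.1, 0.7, -1.8]
finger_gap: 43.9
```

```bash
python3 -c "
from plan import *
go(498.4,-251.9,72,.234)
for n in ('side',):
    cv2.imwrite(f'pics/{n}10.png',cv2.cvtColor(manip.get_image(n),cv2.COLOR_RGB2BGR)[60:260,160:420].repeat(3,0).repeat(3,1))
go(498.4,-251.9,72,.234)
"
```

```text
turn norm [-0.0017  0.0001 -0.0016]
turn norm [ 9.983e-01 -2.500e-03 -2.000e-04]
t 15.7 pos [ 499.9 -253.4   87.7] axes [0.974 0.227 0.005] [ 0.227 -0.974  0.   ] j [-0.57  0.16  1.53  0.    1.45 -0.8 ]
 shift in final frame 1 [ 0.0627 -0.0044 -0.0072]
 shift in final frame -1 [0.0627 0.0044 0.0072]
 shift now frame [ 0.0627 -0.0047 -0.0072]
turn norm [-0.0018  0.0003 -0.0017]
turn norm [ 9.982e-01 -2.700e-03 -4.000e-04]
t 15.75 pos [ 500.  -253.6   87.9] axes [0.974 0.226 0.005] [ 0.226 -0.974  0.001] j [-0.57  0.16  1.53  0.    1.45 -0.8 ]
 shift in final frame 1 [ 0.0637 -0.0047 -0.0081]
 shift in final frame -1 [0.0637 0.0047 0.0081]
 shift now frame [ 0.0637 -0.0051 -0.0081]
```

View pics/side10.png

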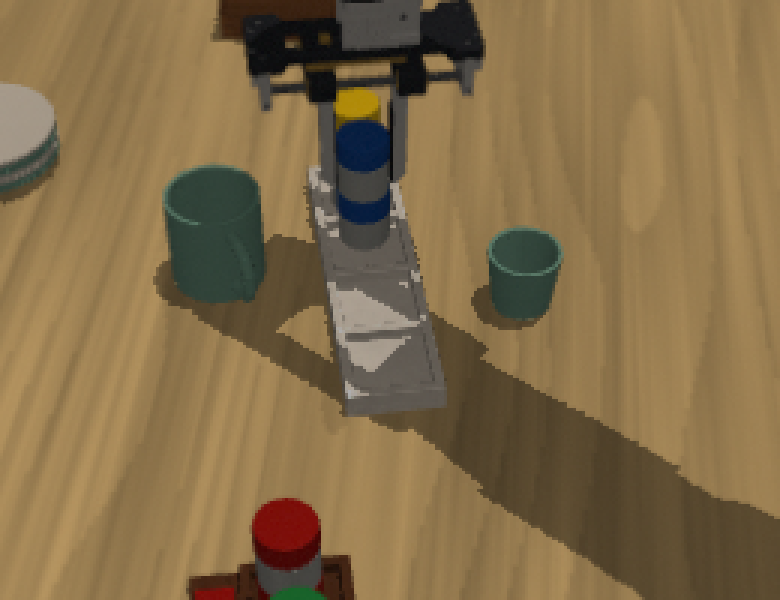

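Blue hangs over the second bay, clear of yellow. Now lower it.

carry_out --series '[{"turn": [0, 0, 0.0], "xyz": [0.035, -0.004, -0.007], "hand": -0.5}, {"turn": [0, 0, 0], "xyz": [0.02, 0, 0], "hand": -0.5}, {"turn": [0, 0, 0], "xyz": [0.006, 0, 0], "hand": -0.5}, {"turn": [0, 0, 0], "xyz": [0, 0, 0], "hand": -0.5}, {"turn": [0, 0, 0], "xyz": [0.004, 0, 0], "hand": -0.5}, {"turn": [0, 0, 0], "xyz": [0, 0, 0], "hand": -0.5}]'

```text
t: 16.35
tool_pos: [497.6, -251.9, 71.3]
ee_rot: [0.441, 0.553, -0.439, 0.554]
contact_force: [-3.9, 0.8, 5.2]
finger_gap: 43.6
```

carry_out --series '[{"turn": [0, 0, 0], "xyz": [0.004, 0, 0], "hand": -0.5}, {"turn": [0, 0, 0], "xyz": [0, 0, 0], "hand": -0.5}]'

```text
t: 16.55
tool_pos: [497.6, -251.9, 71.2]
ee_rot: [0.441, 0.553, -0.439, 0.554]
contact_force: [-4.2, 1.5, 9.7]
finger_gap: 43.8
```

carry_out --series '[{"turn": [0, 0, 0], "xyz": [-0.006, 0, 0], "hand": -0.5}, {"turn": [0, 0, 0], "xyz": [0, 0, 0], "hand": 0.2}, {"turn": [0, 0, 0], "xyz": [0, 0, 0], "hand": 0.4}, {"turn": [0, 0, 0], "xyz": [0, 0, 0], "hand": 0.4}, {"turn": [0, 0, 0], "xyz": [-0.06, 0, 0], "hand": 0.4}, {"turn": [0, 0, 0], "xyz": [-0.15, 0, 0], "hand": 0.4}, {"turn": [0, 0, 0], "xyz": [-0.15, 0, 0], "hand": 0.4}, {"turn": [0, 0, 0], "xyz": [-0.16, 0, 0], "hand": 0.4}]'

```text
t: 17.35
tool_pos: [497.2, -251.8, 202.7]
ee_rot: [0.441, 0.553, -0.439, 0.554]
contact_force: [1.0, 0.4, 0.2]
finger_gap: 65.9
```

carry_out --series '[{"turn": [0.002, 0, 0], "xyz": [0, 0, 0], "hand": 0.5}, {"turn": [0, 0, 0], "xyz": [0, 0, 0], "hand": 0.5}]'

```text
t: 17.55
tool_pos: [498.2, -252.4, 203.0]
ee_rot: [0.443, 0.55, -0.44, 0.554]
contact_force: [-0.0, -0.4, -0.4]
finger_gap: 70.5
```

```bash
python3 -c "
from plan import *
for n in ('side',):
    cv2.imwrite(f'pics/{n}11.png',cv2.cvtColor(manip.get_image(n),cv2.COLOR_RGB2BGR)[60:260,160:420].repeat(3,0).repeat(3,1))
go(492.2,198.2,205,.222)
"
```

```text
turn norm [-0.     -0.0003 -0.0012]
turn norm [ 1.0e+00 -1.9e-03  5.0e-04]
t 17.6 pos [ 497.4 -251.9  200.9] axes [0.975 0.22  0.004] [ 0.22  -0.975 -0.001] j [-0.57  0.1   1.36  0.    1.67 -0.79]
 shift in final frame 1 [-0.0165  0.3763 -1.7608]
 shift in final frame -1 [-0.0165 -0.3763  1.7608]
 shift now frame [-0.0135  0.3763 -1.7608]
```

View pics/side11.png

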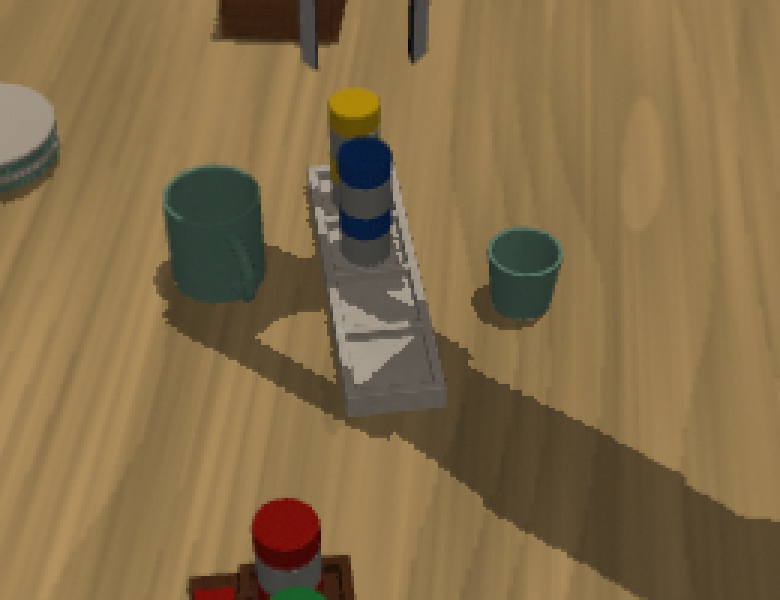

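Blue stands in its bay. Next is green.

carry_out --series '[{"turn": [0, 0, 0], "xyz": [-0.013, 0.0342, -0.16], "hand": 0.5}, {"turn": [0, 0, 0], "xyz": [0, 0.0342, -0.16], "hand": 0.5}, {"turn": [0, 0, 0], "xyz": [0, 0.0342, -0.16], "hand": 0.5}, {"turn": [0, 0, 0], "xyz": [0, 0.0342, -0.16], "hand": 0.5}, {"turn": [0, 0, 0], "xyz": [0, 0.0342, -0.16], "hand": 0.5}, {"turn": [0, 0, 0], "xyz": [0, 0.0342, -0.16], "hand": 0.5}, {"turn": [0, 0, 0], "xyz": [0, 0.0342, -0.16], "hand": 0.5}, {"turn": [0, 0, 0], "xyz": [0, 0.0342, -0.16], "hand": 0.5}]'

```text
t: 18.4
tool_pos: [492.3, 76.8, 202.3]
ee_rot: [0.442, 0.553, -0.441, 0.552]
contact_force: [-0.5, 0.1, 0.2]
finger_gap: 70.6
```

carry_out --series '[{"turn": [0, 0, 0], "xyz": [0, 0.0342, -0.16], "hand": 0.5}, {"turn": [0, 0, 0], "xyz": [0, 0.0342, -0.16], "hand": 0.5}, {"turn": [0, 0, 0], "xyz": [0, 0.0342, -0.16], "hand": 0.5}, {"turn": [0, 0, 0], "xyz": [0.1, 0, 0], "hand": 0.5}, {"turn": [0, 0, 0], "xyz": [0.12, 0, 0], "hand": 0.5}, {"turn": [0, 0, 0], "xyz": [0.05, 0, 0], "hand": 0.5}, {"turn": [0, 0, 0], "xyz": [0, 0, 0], "hand": 0.5}, {"turn": [0, 0, 0], "xyz": [0, 0, 0], "hand": 0.5}]'

```text
t: 19.2
tool_pos: [492.5, 197.8, 137.2]
ee_rot: [0.443, 0.552, -0.441, 0.552]
contact_force: [1.1, -0.6, 0.1]
finger_gap: 70.4
```

```bash
python3 -c "
from plan import *
cv2.imwrite('pics/wrist12.png',cv2.cvtColor(manip.get_image('wrist'),cv2.COLOR_RGB2BGR))
go(492.2,198.2,71,.222)
"
```

```text
turn norm [-0.0002 -0.0004 -0.0016]
turn norm [ 9.997e-01 -2.500e-03  7.000e-04]
t 19.25 pos [493.2 197.9 138.3] axes [0.976 0.219 0.005] [ 0.219 -0.976 -0.001] j [0.27 0.06 1.53 0.   1.54 0.05]
 shift in final frame 1 [ 0.2692 -0.0035 -0.002 ]
 shift in final frame -1 [0.2692 0.0035 0.002 ]
 shift now frame [ 0.2692 -0.0048 -0.0016]
```

View pics/wrist12.png

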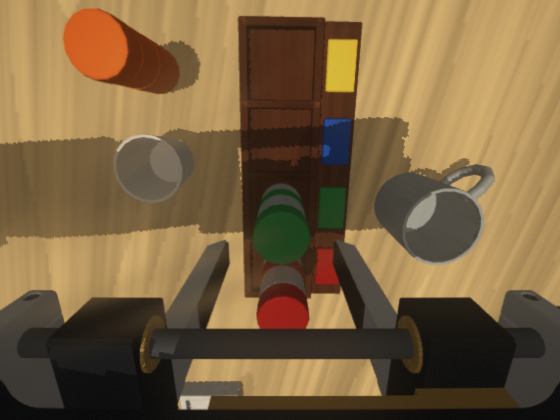

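The green canister (281,235) is centred between the fingers. The mugs are clear, and orange is off to the left at (97,43).

carry_out --series '[{"turn": [0, 0, 0.0], "xyz": [0.12, 0, -0.002], "hand": 0.5}, {"turn": [0, 0, 0], "xyz": [0.1, 0, 0], "hand": 0.5}, {"turn": [0, 0, 0], "xyz": [0.048, 0, 0], "hand": 0.5}, {"turn": [0, 0, 0], "xyz": [0, 0, 0], "hand": 0.0}, {"turn": [0, 0, 0], "xyz": [0, 0, 0], "hand": -0.5}, {"turn": [0, 0, 0], "xyz": [0, 0, 0], "hand": -0.5}, {"turn": [0, 0, 0], "xyz": [0, 0, 0], "hand": -0.5}, {"turn": [0, 0, 0], "xyz": [0, 0, 0], "hand": -0.5}]'

```text
t: 20.05
tool_pos: [493.5, 199.0, 72.1]
ee_rot: [0.444, 0.551, -0.44, 0.553]
contact_force: [-1.6, -1.3, 4.9]
finger_gap: 43.5
```

carry_out --series '[{"turn": [0, 0, 0], "xyz": [-0.04, 0, 0], "hand": -0.5}, {"turn": [0, 0, 0], "xyz": [-0.1, 0, 0], "hand": -0.5}, {"turn": [0, 0, 0], "xyz": [-0.14, 0, 0], "hand": -0.5}, {"turn": [0, 0, 0], "xyz": [-0.14, 0, 0], "hand": -0.5}, {"turn": [0, 0, 0], "xyz": [-0.12, 0, 0], "hand": -0.5}, {"turn": [0, 0, 0], "xyz": [0, 0, 0], "hand": -0.5}, {"turn": [0, 0, 0], "xyz": [0, 0, 0], "hand": -0.5}]'

```text
t: 20.75
tool_pos: [492.2, 198.4, 204.9]
ee_rot: [0.443, 0.552, -0.44, 0.553]
contact_force: [0.4, -0.1, -2.0]
finger_gap: 43.7
```

```bash
python3 -c "
from plan import *
cv2.imwrite('pics/side13.png',cv2.cvtColor(manip.get_image('side'),cv2.COLOR_RGB2BGR))
go(482.2,-183.9,208,.23)
"
```

```text
turn norm [-0.0026 -0.0003 -0.0002]
turn norm [ 9.974e-01 -2.000e-04  5.000e-04]
t 20.8 pos [491.4 198.2 203.3] axes [0.975 0.22  0.   ] [ 0.22  -0.975 -0.001] j [0.28 0.04 1.42 0.   1.68 0.05]
 shift in final frame 1 [-0.0187 -0.3841  1.4798]
 shift in final frame -1 [-0.0187  0.3841 -1.4798]
 shift now frame [-0.0205 -0.3721  1.4828]
```

View pics/side13.png

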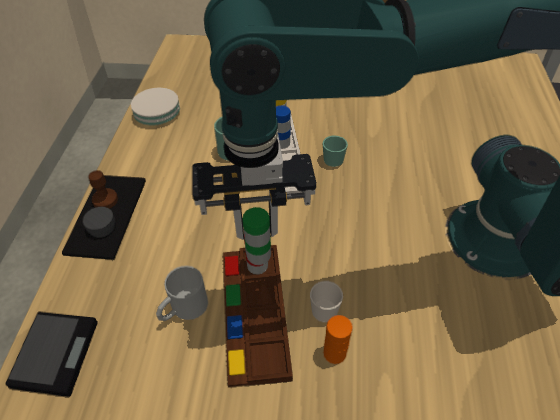

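carry_out --series '[{"turn": [-0.0026, 0, 0], "xyz": [-0.02, -0.02, 0.08], "hand": -0.5}, {"turn": [0, 0, 0], "xyz": [0, -0.0415, 0.16], "hand": -0.5}, {"turn": [0, 0, 0], "xyz": [0, -0.0415, 0.16], "hand": -0.5}, {"turn": [0, 0, 0], "xyz": [0, -0.0415, 0.16], "hand": -0.5}, {"turn": [0, 0, 0], "xyz": [0, -0.0415, 0.16], "hand": -0.5}, {"turn": [0, 0, 0], "xyz": [0, -0.0415, 0.16], "hand": -0.5}, {"turn": [0, 0, 0], "xyz": [0, -0.0415, 0.16], "hand": -0.5}, {"turn": [0, 0, 0], "xyz": [0, -0.0415, 0.16], "hand": -0.5}]'

```text
t: 21.6
tool_pos: [483.2, -112.5, 206.4]
ee_rot: [0.44, 0.555, -0.439, 0.553]
contact_force: [0.0, 0.6, -1.1]
finger_gap: 43.8
```

carry_out --series '[{"turn": [0, 0, 0], "xyz": [0, -0.0415, 0.16], "hand": -0.5}, {"turn": [0, 0, 0], "xyz": [0, -0.032, 0.12], "hand": -0.5}, {"turn": [0, 0, 0], "xyz": [0, 0, 0], "hand": -0.5}, {"turn": [0, 0, 0], "xyz": [0, 0, 0], "hand": -0.5}]'

```text
t: 22.0
tool_pos: [481.7, -183.5, 206.6]
ee_rot: [0.441, 0.555, -0.439, 0.552]
contact_force: [-0.1, 1.1, -2.5]
finger_gap: 43.6
```

```bash
python3 -c "
from plan import *
cv2.imwrite('pics/wrist14.png',cv2.cvtColor(manip.get_image('wrist'),cv2.COLOR_RGB2BGR))
go(482.2,-183.9,88,.234)
"
```

```text
turn norm [-0.0013 -0.0014 -0.0002]
turn norm [ 9.987e-01 -3.000e-04  2.200e-03]
t 22.05 pos [ 482.1 -182.8  207.3] axes [0.974 0.228 0.001] [ 0.228 -0.974 -0.004] j [-0.48  0.01  1.45  0.    1.69 -0.7 ]
 shift in final frame 1 [ 0.4772 -0.0005  0.0043]
 shift in final frame -1 [ 0.4772  0.0005 -0.0043]
 shift now frame [ 0.4771 -0.0008  0.0064]
```

View pics/wrist14.png

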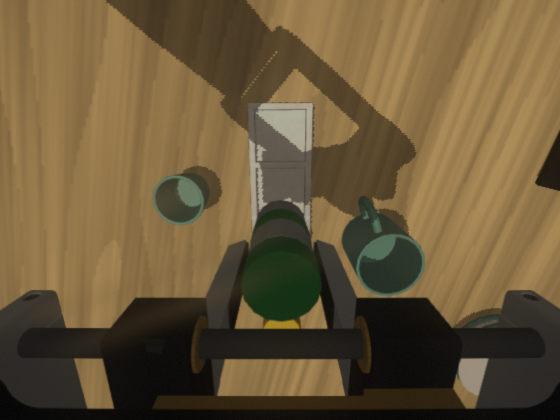

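carry_out --series '[{"turn": [0, 0, 0], "xyz": [0.07, 0, 0], "hand": -0.5}, {"turn": [0, 0, 0], "xyz": [0.14, 0, 0], "hand": -0.5}, {"turn": [0, 0, 0], "xyz": [0.14, 0, 0], "hand": -0.5}, {"turn": [0, 0, 0], "xyz": [0.07, 0, 0], "hand": -0.5}, {"turn": [0, 0, 0], "xyz": [0.04, 0, 0], "hand": -0.5}, {"turn": [0, 0, 0], "xyz": [0.015, 0, 0], "hand": -0.5}, {"turn": [0, 0, 0], "xyz": [0, 0, 0], "hand": -0.5}, {"turn": [0, 0, 0], "xyz": [0, 0, 0], "hand": -0.5}]'

```text
t: 22.85
tool_pos: [484.2, -183.6, 92.2]
ee_rot: [0.441, 0.553, -0.438, 0.556]
contact_force: [-0.7, -0.2, -0.8]
finger_gap: 43.9
```

```bash
python3 -c "
from plan import *
cv2.imwrite('pics/side15.png',cv2.cvtColor(manip.get_image('side'),cv2.COLOR_RGB2BGR)[60:260,160:420].repeat(3,0).repeat(3,1))
go(482.2,-183.9,72,.234)
"
```

```text
turn norm [-0.0012  0.0002 -0.0018]
turn norm [ 9.988e-01 -2.900e-03 -3.000e-04]
t 22.9 pos [ 484.3 -183.8   92.3] axes [0.974 0.228 0.006] [ 0.228 -0.974  0.001] j [-0.47  0.06  1.62  0.    1.45 -0.71]
 shift in final frame 1 [ 0.0811 -0.0081 -0.0014]
 shift in final frame -1 [0.0811 0.0081 0.0014]
 shift now frame [ 0.0811 -0.0086 -0.0014]
```

View pics/side15.png

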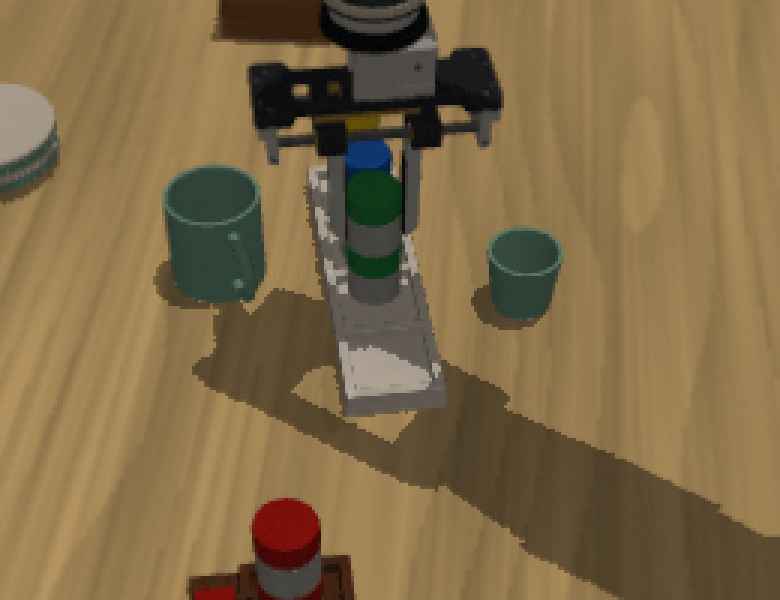

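Green hangs over the third bay, clear of blue. Now lower it.

carry_out --series '[{"turn": [0, 0, 0], "xyz": [0.04, -0.005, 0], "hand": -0.5}, {"turn": [0, 0, 0], "xyz": [0.03, 0, 0], "hand": -0.5}, {"turn": [0, 0, 0], "xyz": [0.007, 0, 0], "hand": -0.5}, {"turn": [0, 0, 0], "xyz": [0.004, 0, 0], "hand": -0.5}, {"turn": [0, 0, 0], "xyz": [0.002, 0, 0], "hand": -0.5}, {"turn": [0, 0, 0], "xyz": [0, 0, 0], "hand": -0.5}]'

```text
t: 23.5
tool_pos: [481.7, -183.9, 71.6]
ee_rot: [0.44, 0.554, -0.438, 0.554]
contact_force: [-3.7, 1.6, 8.6]
finger_gap: 43.6
```

carry_out --series '[{"turn": [0, 0, 0], "xyz": [0.004, 0, 0], "hand": -0.5}, {"turn": [0, 0, 0], "xyz": [0, 0, 0], "hand": -0.5}]'

```text
t: 23.7
tool_pos: [481.8, -184.0, 71.7]
ee_rot: [0.44, 0.554, -0.438, 0.555]
contact_force: [-5.0, 2.6, 12.7]
finger_gap: 43.7
```

carry_out --series '[{"turn": [0, 0, 0], "xyz": [-0.008, 0, 0], "hand": -0.5}, {"turn": [0, 0, 0], "xyz": [0, 0, 0], "hand": 0.2}, {"turn": [0, 0, 0], "xyz": [0, 0, 0], "hand": 0.4}, {"turn": [0, 0, 0], "xyz": [0, 0, 0], "hand": 0.4}, {"turn": [0, 0, 0], "xyz": [-0.06, 0, 0], "hand": 0.4}, {"turn": [0, 0, 0], "xyz": [-0.15, 0, 0], "hand": 0.4}, {"turn": [0, 0, 0], "xyz": [-0.15, 0, 0], "hand": 0.4}, {"turn": [0, 0, 0], "xyz": [-0.16, 0, 0], "hand": 0.4}]'

```text
t: 24.5
tool_pos: [481.3, -183.7, 201.3]
ee_rot: [0.44, 0.554, -0.438, 0.554]
contact_force: [0.2, -1.0, 0.8]
finger_gap: 65.9
```

carry_out --series '[{"turn": [0.003, 0, 0], "xyz": [0, 0, 0], "hand": 0.5}, {"turn": [0, 0, 0], "xyz": [0, 0, 0], "hand": 0.5}]'

```text
t: 24.7
tool_pos: [482.3, -184.3, 201.8]
ee_rot: [0.443, 0.551, -0.441, 0.553]
contact_force: [-0.3, -0.5, -0.8]
finger_gap: 70.1
```

```bash
python3 -c "
from plan import *
cv2.imwrite('pics/side16.png',cv2.cvtColor(manip.get_image('side'),cv2.COLOR_RGB2BGR)[60:260,160:420].repeat(3,0).repeat(3,1))
go(509.1,129.9,205,.222)
"
```

```text
turn norm [-0.0004 -0.0006 -0.0008]
turn norm [ 0.9996 -0.0013  0.001 ]
t 24.75 pos [ 481.4 -183.9  200. ] axes [0.976 0.219 0.003] [ 0.219 -0.976 -0.002] j [-0.48  0.01  1.46  0.    1.67 -0.7 ]
 shift in final frame 1 [-0.0198  0.3843 -1.1999]
 shift in final frame -1 [-0.0198 -0.3843  1.1999]
 shift now frame [-0.0164  0.3827 -1.2004]
```

View pics/side16.png

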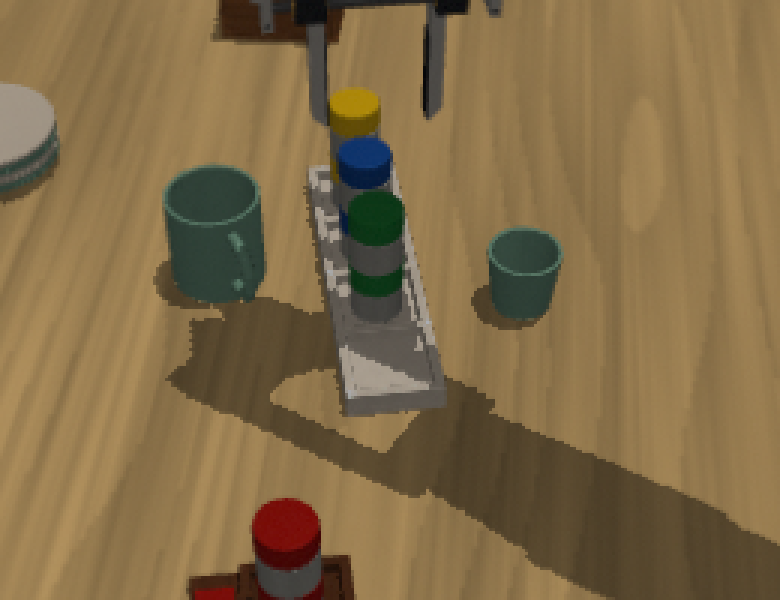

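Green is placed. Red is last.

carry_out --series '[{"turn": [0, 0, 0], "xyz": [-0.018, 0.048, -0.15], "hand": 0.5}, {"turn": [0, 0, 0], "xyz": [0, 0.048, -0.15], "hand": 0.5}, {"turn": [0, 0, 0], "xyz": [0, 0.048, -0.15], "hand": 0.5}, {"turn": [0, 0, 0], "xyz": [0, 0.048, -0.15], "hand": 0.5}, {"turn": [0, 0, 0], "xyz": [0, 0.048, -0.15], "hand": 0.5}, {"turn": [0, 0, 0], "xyz": [0, 0.048, -0.15], "hand": 0.5}, {"turn": [0, 0, 0], "xyz": [0, 0.048, -0.15], "hand": 0.5}, {"turn": [0, 0, 0], "xyz": [0, 0.048, -0.15], "hand": 0.5}]'

```text
t: 25.55
tool_pos: [508.5, 131.2, 203.4]
ee_rot: [0.442, 0.553, -0.442, 0.551]
contact_force: [0.6, 0.1, -0.2]
finger_gap: 70.7
```

carry_out --series '[{"turn": [0, 0, 0], "xyz": [0.1, 0, 0], "hand": 0.5}, {"turn": [0, 0, 0], "xyz": [0.12, 0, 0], "hand": 0.5}, {"turn": [0, 0, 0], "xyz": [0.05, 0, 0], "hand": 0.5}, {"turn": [0, 0, 0], "xyz": [0, 0, 0], "hand": 0.5}, {"turn": [0, 0, 0], "xyz": [0, 0, 0], "hand": 0.5}]'

```text
t: 26.05
tool_pos: [509.9, 129.6, 138.5]
ee_rot: [0.443, 0.552, -0.441, 0.552]
contact_force: [0.0, 0.2, -0.0]
finger_gap: 70.3
```

```bash
python3 -c "
from plan import *
cv2.imwrite('pics/wrist17.png',cv2.cvtColor(manip.get_image('wrist'),cv2.COLOR_RGB2BGR))
go(509.1,129.9,71,.222)
"
```

```text
turn norm [-0.0007 -0.0004 -0.0015]
turn norm [ 9.993e-01 -2.400e-03  6.000e-04]
t 26.1 pos [510.5 129.6 139.6] axes [0.976 0.218 0.005] [ 0.218 -0.976 -0.001] j [ 0.14  0.05  1.54  0.    1.55 -0.08]
 shift in final frame 1 [ 0.2743 -0.0053 -0.0023]
 shift in final frame -1 [0.2743 0.0053 0.0023]
 shift now frame [ 0.2743 -0.0067 -0.0019]
```

View pics/wrist17.png

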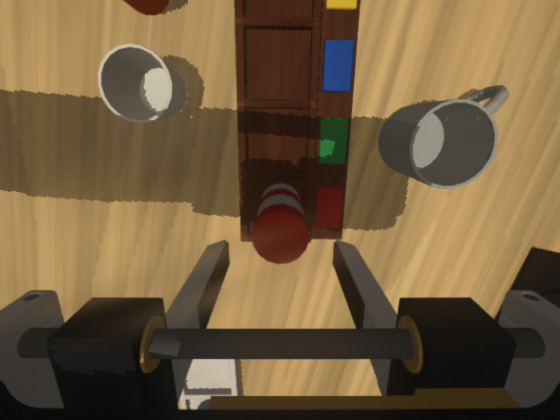

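The red lid is centred at (281,234), so I'll grip it.

carry_out --series '[{"turn": [0, 0, 0.0], "xyz": [0.12, 0, -0.002], "hand": 0.5}, {"turn": [0, 0, 0], "xyz": [0.1, 0, 0], "hand": 0.5}, {"turn": [0, 0, 0], "xyz": [0.053, 0, 0], "hand": 0.5}, {"turn": [0, 0, 0], "xyz": [0, 0, 0], "hand": 0.0}, {"turn": [0, 0, 0], "xyz": [0, 0, 0], "hand": -0.5}, {"turn": [0, 0, 0], "xyz": [0, 0, 0], "hand": -0.5}, {"turn": [0, 0, 0], "xyz": [0, 0, 0], "hand": -0.5}, {"turn": [0, 0, 0], "xyz": [0, 0, 0], "hand": -0.5}]'

```text
t: 26.9
tool_pos: [510.6, 130.5, 72.1]
ee_rot: [0.444, 0.551, -0.44, 0.553]
contact_force: [-1.3, -0.2, 5.0]
finger_gap: 43.9
```

carry_out --series '[{"turn": [0, 0, 0], "xyz": [-0.04, 0, 0], "hand": -0.5}, {"turn": [0, 0, 0], "xyz": [-0.1, 0, 0], "hand": -0.5}, {"turn": [0, 0, 0], "xyz": [-0.14, 0, 0], "hand": -0.5}, {"turn": [0, 0, 0], "xyz": [-0.14, 0, 0], "hand": -0.5}, {"turn": [0, 0, 0], "xyz": [-0.12, 0, 0], "hand": -0.5}, {"turn": [0, 0, 0], "xyz": [0, 0, 0], "hand": -0.5}, {"turn": [0, 0, 0], "xyz": [0, 0, 0], "hand": -0.5}]'

```text
t: 27.6
tool_pos: [509.7, 130.3, 205.0]
ee_rot: [0.443, 0.552, -0.441, 0.553]
contact_force: [-0.8, -0.2, -2.6]
finger_gap: 43.6
```

```bash
python3 -c "
from plan import *
cv2.imwrite('pics/side18.png',cv2.cvtColor(manip.get_image('side'),cv2.COLOR_RGB2BGR))
go(466,-115.8,208,.23)
"
```

```text
turn norm [-0.003  -0.0005 -0.0002]
turn norm [ 9.97e-01 -3.00e-04  7.00e-04]
t 27.65 pos [508.8 130.1 203.5] axes [0.976 0.219 0.001] [ 0.219 -0.976 -0.002] j [ 0.14  0.03  1.43  0.    1.68 -0.08]
 shift in final frame 1 [-0.0182 -0.391   0.9188]
 shift in final frame -1 [-0.0182  0.391  -0.9188]
 shift now frame [-0.0198 -0.3824  0.9224]
```

View pics/side18.png

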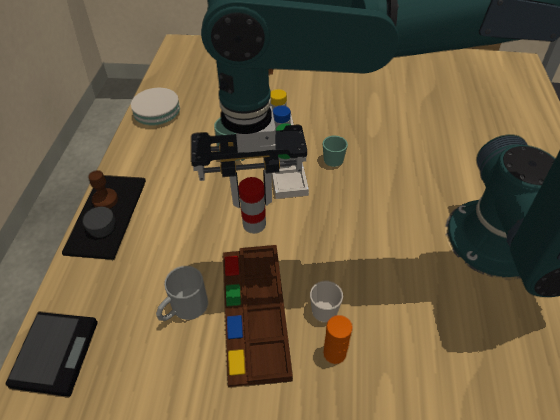

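carry_out --series '[{"turn": [-0.003, 0, 0], "xyz": [-0.02, -0.036, 0.08], "hand": -0.5}, {"turn": [0, 0, 0], "xyz": [0, -0.064, 0.15], "hand": -0.5}, {"turn": [0, 0, 0], "xyz": [0, -0.064, 0.15], "hand": -0.5}, {"turn": [0, 0, 0], "xyz": [0, -0.064, 0.15], "hand": -0.5}, {"turn": [0, 0, 0], "xyz": [0, -0.064, 0.15], "hand": -0.5}, {"turn": [0, 0, 0], "xyz": [0, -0.064, 0.15], "hand": -0.5}, {"turn": [0, 0, 0], "xyz": [0, -0.035, 0.089], "hand": -0.5}, {"turn": [0, 0, 0], "xyz": [0, 0, 0], "hand": -0.5}]'

```text
t: 28.45
tool_pos: [464.8, -118.0, 206.5]
ee_rot: [0.441, 0.554, -0.44, 0.552]
contact_force: [0.2, 0.4, -1.8]
finger_gap: 43.8
```

carry_out --series '[{"turn": [0, 0, 0], "xyz": [0.05, 0, 0], "hand": -0.5}, {"turn": [0, 0, 0], "xyz": [0.05, 0, 0], "hand": -0.5}, {"turn": [0, 0, 0], "xyz": [0, 0, 0], "hand": -0.5}, {"turn": [0, 0, 0], "xyz": [0, 0, 0], "hand": -0.5}]'

```text
t: 28.85
tool_pos: [466.2, -114.5, 183.5]
ee_rot: [0.44, 0.555, -0.438, 0.554]
contact_force: [0.6, -1.3, -2.3]
finger_gap: 43.7
```

```bash
python3 -c "
from plan import *
cv2.imwrite('pics/side19.png',cv2.cvtColor(manip.get_image('side'),cv2.COLOR_RGB2BGR)[60:260,160:420].repeat(3,0).repeat(3,1))
go(466,-115.8,88,.234)
"
```

```text
turn norm [-0.0008 -0.0006 -0.0009]
turn norm [ 9.992e-01 -1.500e-03  9.000e-04]
t 28.9 pos [ 466.7 -114.7  184.4] axes [0.973 0.23  0.003] [ 0.23  -0.973 -0.002] j [-0.36 -0.06  1.57  0.    1.64 -0.59]
 shift in final frame 1 [ 0.3856 -0.0037  0.0034]
 shift in final frame -1 [ 0.3856  0.0037 -0.0034]
 shift now frame [ 0.3856 -0.0048  0.0041]
```

View pics/side19.png

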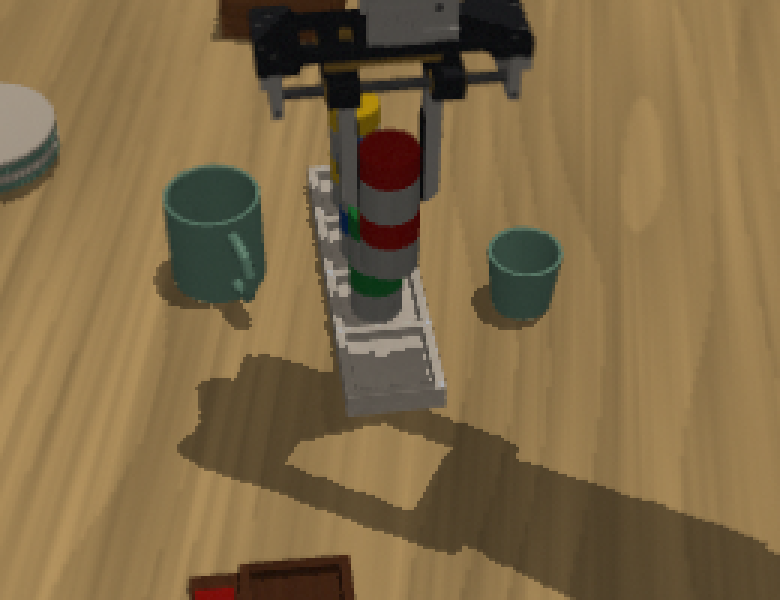

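carry_out --series '[{"turn": [0, 0, 0], "xyz": [0.07, 0, 0], "hand": -0.5}, {"turn": [0, 0, 0], "xyz": [0.13, 0, 0], "hand": -0.5}, {"turn": [0, 0, 0], "xyz": [0.1, 0, 0], "hand": -0.5}, {"turn": [0, 0, 0], "xyz": [0.06, 0, 0], "hand": -0.5}, {"turn": [0, 0, 0], "xyz": [0.02, 0, 0], "hand": -0.5}, {"turn": [0, 0, 0], "xyz": [0, 0, 0], "hand": -0.5}, {"turn": [0, 0, 0], "xyz": [0, 0, 0], "hand": -0.5}]'

```text
t: 29.6
tool_pos: [468.0, -115.7, 91.2]
ee_rot: [0.441, 0.553, -0.438, 0.555]
contact_force: [-0.4, -0.1, -2.7]
finger_gap: 43.8
```

```bash
python3 -c "
from plan import *
cv2.imwrite('pics/side20.png',cv2.cvtColor(manip.get_image('side'),cv2.COLOR_RGB2BGR)[60:260,160:420].repeat(3,0).repeat(3,1))
go(466,-115.8,72,.234)
"
```

```text
turn norm [-0.0012  0.0001 -0.0019]
turn norm [ 9.988e-01 -3.000e-03 -2.000e-04]
t 29.65 pos [ 468.1 -115.7   91.4] axes [0.974 0.228 0.006] [ 0.228 -0.974  0.   ] j [-0.36 -0.02  1.71  0.    1.45 -0.59]
 shift in final frame 1 [ 0.0777 -0.0082 -0.0017]
 shift in final frame -1 [0.0777 0.0082 0.0017]
 shift now frame [ 0.0776 -0.0087 -0.0017]
```

View pics/side20.png

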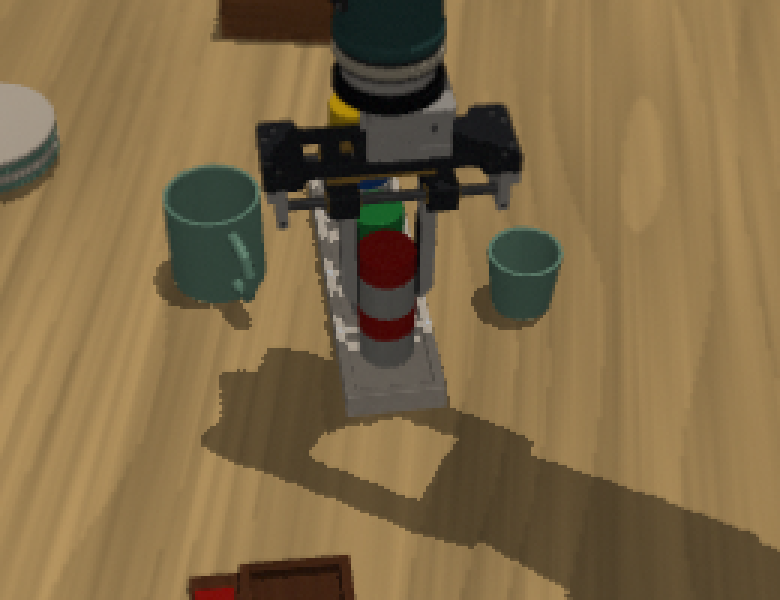

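carry_out --series '[{"turn": [0, 0, 0], "xyz": [0.04, -0.006, 0], "hand": -0.5}, {"turn": [0, 0, 0], "xyz": [0.03, 0, 0], "hand": -0.5}, {"turn": [0, 0, 0], "xyz": [0.007, 0, 0], "hand": -0.5}, {"turn": [0, 0, 0], "xyz": [0.004, 0, 0], "hand": -0.5}, {"turn": [0, 0, 0], "xyz": [0, 0, 0], "hand": -0.5}, {"turn": [0, 0, 0], "xyz": [0, 0, 0], "hand": -0.5}]'

```text
t: 30.25
tool_pos: [465.4, -116.1, 71.4]
ee_rot: [0.44, 0.554, -0.438, 0.555]
contact_force: [-3.4, 1.4, 9.3]
finger_gap: 43.7
```

carry_out --series '[{"turn": [0, 0, 0], "xyz": [0.004, 0, 0], "hand": -0.5}, {"turn": [0, 0, 0], "xyz": [0, 0, 0], "hand": -0.5}]'

```text
t: 30.45
tool_pos: [465.4, -116.1, 71.4]
ee_rot: [0.44, 0.553, -0.438, 0.555]
contact_force: [-5.3, 1.7, 13.4]
finger_gap: 43.5
```

Release, rise, and move off to the left for a free view.

carry_out --series '[{"turn": [0, 0, 0], "xyz": [-0.008, 0, 0], "hand": -0.5}, {"turn": [0, 0, 0], "xyz": [0, 0, 0], "hand": 0.2}, {"turn": [0, 0, 0], "xyz": [0, 0, 0], "hand": 0.4}, {"turn": [0, 0, 0], "xyz": [0, 0, 0], "hand": 0.4}, {"turn": [0, 0, 0], "xyz": [-0.06, 0, 0], "hand": 0.4}, {"turn": [0, 0, 0], "xyz": [-0.15, 0, 0], "hand": 0.4}, {"turn": [0, 0, 0], "xyz": [-0.15, 0, 0], "hand": 0.4}, {"turn": [0, 0, 0], "xyz": [-0.16, 0, 0], "hand": 0.4}]'

```text
t: 31.25
tool_pos: [464.7, -115.9, 201.0]
ee_rot: [0.44, 0.554, -0.438, 0.554]
contact_force: [-0.1, -0.4, 0.2]
finger_gap: 65.7
```

carry_out --series '[{"turn": [0, 0, 0], "xyz": [0, 0, 0], "hand": 0.5}, {"turn": [0, 0, 0], "xyz": [0, 0, -0.15], "hand": 0.5}, {"turn": [0, 0, 0], "xyz": [0, 0, -0.15], "hand": 0.5}, {"turn": [0, 0, 0], "xyz": [0, 0, -0.15], "hand": 0.5}, {"turn": [0, 0, 0], "xyz": [0, 0, -0.15], "hand": 0.5}, {"turn": [0, 0, 0], "xyz": [0, 0, -0.15], "hand": 0.5}, {"turn": [0, 0, 0], "xyz": [0, 0, -0.15], "hand": 0.5}, {"turn": [0, 0, 0], "xyz": [0, 0, -0.15], "hand": 0.5}]'

```text
t: 32.05
tool_pos: [404.5, 140.9, 199.8]
ee_rot: [0.44, 0.554, -0.438, 0.554]
contact_force: [1.1, -0.6, 0.3]
finger_gap: 70.6
```

carry_out --series '[{"turn": [0, 0, 0], "xyz": [0, 0, 0], "hand": 0.5}, {"turn": [0, 0, 0], "xyz": [0, 0, 0], "hand": 0.5}]'

```text
t: 32.25
tool_pos: [404.9, 139.8, 199.9]
ee_rot: [0.439, 0.554, -0.438, 0.555]
contact_force: [-0.8, 0.5, -0.4]
finger_gap: 70.4
```

```bash
python3 -c "
from plan import *
k=manip.calibration('top');ks=manip.calibration('side')
a=cv2.cvtColor(manip.get_image('top'),cv2.COLOR_RGB2BGR); b=cv2.cvtColor(manip.get_image('side'),cv2.COLOR_RGB2BGR)
th=.234;u=np.array([np.cos(th),np.sin(th)]);v=np.array([-u[1],u[0]])
hsv=cv2.cvtColor(a,cv2.COLOR_BGR2HSV).astype(int)
for c,(lo,hi),bc in (('yellow',(23,33),(514.6,-320)),('blue',(105,125),(498.4,-251.9)),('green',(50,75),(482.2,-183.9)),('red',(-4,4),(466,-115.8))):
    e=proj(k,[[*bc,117]])[0]
    h=hsv[...,0].copy(); h[h>170]-=180 if c=='red' else 0
    m=((h>=lo)&(h<=hi)&(hsv[...,1]>150)&(hsv[...,2]>60)).astype(np.uint8)
    yy,xx=np.mgrid[:420,:560]; m[np.hypot(xx-e[0],yy-e[1])>14]=0
    m=cv2.morphologyEx(m,cv2.MORPH_OPEN,np.ones((9,9)))
    ys,xs=np.nonzero(m); ce=np.array([(xs.min()+xs.max())/2,(ys.min()+ys.max())/2]) if len(xs) else e*np.nan
    w=at_z(k,ce,117)[0][:2]-bc; print(c,e.round(1),ce,'local off',(w@u).round(1),(w@v).round(1))
    q=proj(ks,[[*bc,117]])[0]; cv2.circle(b,tuple(q.round().astype(int)),1,(255,0,255),-1); cv2.circle(a,tuple(e.round().astype(int)),1,(255,0,255),-1)
cv2.imwrite('pics/top21.png',cv2.resize(a[170:260,290:450],None,fx=4,fy=4)); cv2.imwrite('pics/side21.png',cv2.resize(b[60:260,160:420],None,fx=3,fy=3))
s=manip.sense();print(s['t'],s['contact_force'],s['tool_pos'])
"
```

```text
yellow [429.  198.6] [427.  199.5] local off -0.8 4.8
blue [397.8 206.5] [396.5 207. ] local off -0.4 3.0
green [366.3 214.4] [365.  214.5] local off 0.6 2.8
red [334.7 222.4] [333.5 222.5] local off 0.4 2.5
32.35 [-0.2380184  -0.08252725 -0.17857025] [405.41746664 138.72457441 200.2521892 ]
```

View pics/top21.png

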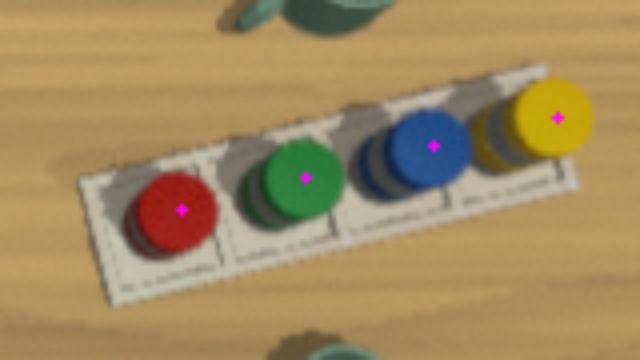

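View pics/side21.png

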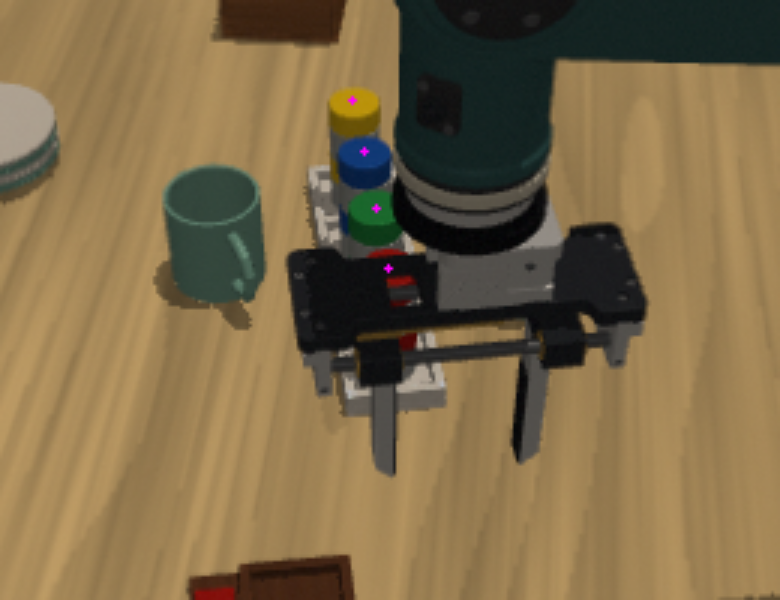

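All four canisters stand upright in the order red, green, blue, yellow, and all are within 5 mm of their bay centres. Handing in.

```bash
python3 -c "
from workcell import manip
print(manip.sign_off())"
```

```text
the job is handed in; nothing more can be done
None
```

All four canisters are now in the white tasting rack in reverse order. From the robot's side they went from yellow, blue, green, red in the stock rack to red, green, blue, yellow. I gripped each one across the row, lowered it until the force reading showed the bay floor, and only then released it. The orange look-alike was left alone.

- **Position:** the final top view put every lid within 1 mm of its bay centre across the rack and 2.5–4.8 mm along it. The limit is 13 mm. Those along-rack figures likely include some lid-side pixels, because the overlay dots sat on or close to the lid centres.
- **Height and upright:** the fingers were at about 71–72 mm at each set-down, the same as when gripping, which fits canisters resting on the floor. In the pictures all four look upright. In the last side view the gripper partly hid red, so red's check rests mainly on the top view.
- **Clear of the robot:** the arm had withdrawn and the contact force read about zero. The run took about 32 s of the 120 s allowed.
- **Checks that disagreed:** once, after placing yellow, the tool seemed tilted by about 0.013 rad while rising. I corrected it, the next reading showed that to be wrong, and I undid it before the next grasp. No other check failed.

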